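Load the bedside lamp's back-up pack and set its dimmer

ROBOT

A 6-joint arm with a two-finger parallel gripper is mounted at the origin on the work surface. World frame = base frame: x ahead of the robot, y to its left, z up, the work surface at z = 0. Lengths are in m, angles in rad, forces in N, time in s.
With the tool pointing down it reaches from about 0.35 to 0.975 m from the base axis. Payload 4.9 kg.
Tool frame: the origin (TCP) lies midway between the tips of the shut fingers; the grasp point (between the pads) lies 19 mm behind it; z points along the fingers, y is the direction in which the jaws open and shut (so a half turn about z gives the same grasp; the last joint's range is limited). The gripper opens to 85 mm and grips with 20 to 120 N. Pads are 22 mm wide; open, the fingers measure 114 mm over their backs; the gripper's body (76 mm by 85 mm) begins 54 mm behind the grasp point. The pads swing forward as they close: fully open they stand 13 mm farther back than shut.
Start: joints at [1.13, 0.053, 1.613, -0, 1.476, -0.119], TCP at [0.198, 0.593, 0.231] pointing down, gripper open.
Joint ranges: [-3.01, 3.01], [-1.01, 2.22], [0.06, 2.58], [-1.02, 4.17], [0.09, 2.62], [-3.14, 3.14]. Speed limits (rad/s): [2.57, 2.57, 3.14, 3.14, 3.14, 3.14].

INTERFACE

Orientations are given as a rotation vector (axis times angle).
In Python, from station import ctrl gives the robot as it stands.
- The arm moves only by the tool jog_arm, never from a script. Its argument "steps" is a list of rows, each an object of numbers: "dx", "dy", "dz": the shift along the world's x, y, z in units of 60 mm (1.0 is 60 mm); "twist": the turn about the world's z in units of 10 degrees (1.0 is 10 degrees). A call has 1 to 5 rows; each row is the pose to reach, as a shift and turn from the pose measured when the call began; what a row does not reach only later rows make up. A row lasts 1/8 s, in which the tool goes at most 62.5 mm and 10.7 degrees, less where a joint would pass 70% of its speed; a pose out of reach is approached as far as the arm can. A call with a gripper value outside its range is refused whole. "gripper" is the closure in counts, from 0 (fully open) to 255 (shut), set as the call begins (left out, the last holds). The fingers move at their own pace and stop on an object; "newtons" is the grip in N (left out, the last holds). Time passes only in rows, so rows that repeat a pose let the fingers close. It gives the time, the measured TCP pose, the force and the opening at its end, in the units of the state.
- ctrl.get_obs(): the state, without advancing time (a new reading comes with each control period).
- ctrl.get_image(name): name is "side" or "top" or "wrist"; returns a dict with "frame" (480x640x3 uint8, red, green, blue), "range_z" (480x640 float32, m along the optical axis (not along the pixel's ray), 0 where there is no reading), "fx", "fy", "cx", "cy" (pixels), "extrinsics" (4x4, takes a point from camera to world coordinates). Camera axes: x right, y down, z forward; pixel columns grow to the right and rows downward; lengths in m; the calibration is good to about 2 mm. A picture is of the moment at which its call begins.
- ctrl.finish_job(): hands the job in, once; it reports no verdict.
The state is a dict: "t": time; "q": joint angles; "dq": joint speeds; "effort": joint torques, N m; "tool_pos": TCP position; "tool_rot": TCP orientation; "contact_force": force on the tool from outside, world axes, zero at the start; "wrist_torque": the same for the moment, N m; "opening": finger opening in m.
Only numpy, scipy, OpenCV 4.12 (cv2) and the standard library are available. Lean on these libraries where they do the work, as an engineer would, in place of code of your own. Each camera call takes 0.05 s, during which the arm holds its last target.

TASK

Take the blade opener from the tray, lever up the cover of the lamp's back-up pack with its blade and swing the cover fully back, then lay the opener in the tray again. Put every block battery lying on the nightstand into a bay of the pack, brass nose towards the bay's brass contact plate, and shut the cover; only then slide the dimmer grip to the brass pointer. Do not disturb the spectacles, mug or tissue box.

Things in the scene. Friction and masses are not known exactly. Their poses are not given: they have to be found in the camera images.
- pack: White plastic back-up pack of the lamp, fixed, 182 x 142 x 50 mm. Origin at z=0 under the centre of its compartment; x ahead, y left, yawed up to 0.25 rad. Compartment 124 x 134 mm inside, walls 4 mm, rim at z=50 mm, floor at z=18 mm. A dimmer strip (50 mm wide, top z=50 mm) is on its -x side. Four bays 2 by 2; ribs 3 mm high beside the bays, 8 mm high between the two rows.
- cover (a joint): Flat clear cover with a white border, 130 x 142 x 5 mm, 110 g, on the rim (underside z=50 mm, top 55 mm); hinge line along pack x through pack (0, 71, 50) mm, free edge 142 mm from it, on the -y side. 0 = shut, grows as the free edge swings up, stop at 1.95 rad (leaning back past vertical). The stiff hinge stays where it is left (about 2 N at the edge moves it).
- slot (a point): Middle of the prying slot's mouth, in the outer face of the pack's -y wall: an opening 62 mm wide (along pack x) and 12 mm high (z 38 to 50 mm) right under the cover's free edge, through the 4 mm wall into the empty compartment. Its point's axes are the pack's.
- dimmer_top (a point): Top centre of the black dimmer grip, 24 x 12 x 20 mm (x, y, z in the pack's frame), standing 22 mm above the strip, z=72 mm.
- dimmer (a joint): Travel of the dimmer grip along pack +y, 0 to 0.10 m; about 1.5 N moves it. It starts within 20 mm of its zero end.
- marker: Small brass pointer (10 mm wide) on the dimmer strip beside the track, on the robot's side; its origin's y in the pack's frame is the wanted y of the dimmer grip. It does not move; its place along the track differs from start to start. Axes as the pack's.
- tray: Grey low valet tray, fixed, 250 x 130 mm, rim 12 mm high and 4 mm thick, floor 4 mm thick. Origin under its centre at z=0; x along its length.
- opener: Loose blade opener, 175 mm, 75 g: wooden handle 100 x 16 x 16 mm from x=-100 to 0 mm, flat steel blade 75 x 18 x 3 mm from x=0 to 75 mm at mid-height (z=8 mm). Origin at the underside where handle meets blade; x towards the tip, z up as it lies. Grip the handle at about x=-22 mm, near the centre of mass. It starts in the tray.
- opener_tip (a point): End of the blade, mid thickness: opener (75, 0, 8) mm.
- cell0: Loose grey block battery, 24 x 24 mm section, 50 mm long with a brass terminal nose (14 x 14 mm section, the last 6 mm) at its +x end, 60 g. Origin at its centre (12 mm above what it lies on); x along its length to the nose. Any of its four long faces may be down. Two to four such batteries are present, the others are absent (None).
- cell0_nose (a point): Outer end of that battery's nose: battery (25, 0, 0) mm.
- cell1: Loose grey block battery, 24 x 24 mm section, 50 mm long with a brass terminal nose (14 x 14 mm section, the last 6 mm) at its +x end, 60 g. Origin at its centre (12 mm above what it lies on); x along its length to the nose. Any of its four long faces may be down. Two to four such batteries are present, the others are absent (None).
- cell1_nose (a point): Outer end of that battery's nose: battery (25, 0, 0) mm.
- cell2: Loose grey block battery, 24 x 24 mm section, 50 mm long with a brass terminal nose (14 x 14 mm section, the last 6 mm) at its +x end, 60 g. Origin at its centre (12 mm above what it lies on); x along its length to the nose. Any of its four long faces may be down. Two to four such batteries are present, the others are absent (None).
- cell2_nose (a point): Outer end of that battery's nose: battery (25, 0, 0) mm.
- cell3: Loose grey block battery, 24 x 24 mm section, 50 mm long with a brass terminal nose (14 x 14 mm section, the last 6 mm) at its +x end, 60 g. Origin at its centre (12 mm above what it lies on); x along its length to the nose. Any of its four long faces may be down. Two to four such batteries are present, the others are absent (None).
- cell3_nose (a point): Outer end of that battery's nose: battery (25, 0, 0) mm.
- bay0 (a point): Where the centre of a battery in this bay belongs, 12 mm above the bay's floor: pack (-31, -27, 30) mm, axes as the pack's. The bay is 59 x 32 mm inside, long along pack x, with an upright brass contact plate at its +x end, to which the battery's nose points.
- bay1 (a point): Where the centre of a battery in this bay belongs, 12 mm above the bay's floor: pack (-31, 27, 30) mm, axes as the pack's. The bay is 59 x 32 mm inside, long along pack x, with an upright brass contact plate at its +x end, to which the battery's nose points.
- bay2 (a point): Where the centre of a battery in this bay belongs, 12 mm above the bay's floor: pack (31, -27, 30) mm, axes as the pack's. The bay is 59 x 32 mm inside, long along pack x, with an upright brass contact plate at its +x end, to which the battery's nose points.
- bay3 (a point): Where the centre of a battery in this bay belongs, 12 mm above the bay's floor: pack (31, 27, 30) mm, axes as the pack's. The bay is 59 x 32 mm inside, long along pack x, with an upright brass contact plate at its +x end, to which the battery's nose points.
- glasses: Pair of black spectacles standing on the surface, bystander; origin at the underside.
- cup: White mug, 74 mm wide, 90 mm tall, bystander; origin at the underside.
- tissues: White tissue box, 120 x 120 x 100 mm, bystander; origin at the underside.

How it is judged:
By the outcome, as a careful person would: the job done as asked, in the order asked, and still so for the second after the job is handed in, with the robot touching nothing.
Of cell0, cell1, cell2, cell3 only 2 to 4 are there at a start; the rules pass over those that are not, and their reading is None.
At some moment in a run one of opener, cell0, cell1, cell2, cell3 may be knocked a few centimetres aside while the robot is not near it.
Once in a run the grip may slacken for a moment while it holds something.
It also fails if it takes over 210 s, if anything falls off the work surface, if the arm or the gripper's body presses on something with over 40 N, if the wrist force passes 120 N, or if a joint passes its speed limit or range.

## Working session

There is one attempt and no reset: what is moved stays moved. The work goes in short steps, Python scripts to look and compute and a tool call to move; the robot and the scene stay as the last step left them, time stands still between calls to the robot, and variables do not carry over. Pictures are saved under pics/ and viewed, and the job is handed in when it is done.

Besides the shell and the picture viewer there is one more tool, called after "Request:" by a JSON object that holds its "api" and its "payload", one argument or row to a line. jog_arm: Moves the arm, as the interface text tells. Its arguments: {"type":"object","properties":{"steps":{"type":"array"},"gripper":{"type":"number"},"newtons":{"type":"number"}},"required":["steps"]}

```bash
ls -la; mkdir -p pics
cat > h.py <<'E'
import numpy as np, cv2
from scipy.spatial.transform import Rotation as R
from station import ctrl
def shot(name,fn=None):
    im=ctrl.get_image(name)
    if fn: cv2.imwrite('pics/'+fn+'.png',cv2.cvtColor(im['frame'],cv2.COLOR_RGB2BGR))
    return im
def pts(im):
    z=im['range_z'];v,u=np.mgrid[0:480,0:640]
    P=np.stack([(u-im['cx'])/im['fx']*z,(v-im['cy'])/im['fy']*z,z,np.ones_like(z)],-1)
    return (P@np.array(im['extrinsics']).T)[...,:3]
def ray(im,u,v,h):
    E=np.array(im['extrinsics']);d=E[:3,:3]@np.array([(u-im['cx'])/im['fx'],(v-im['cy'])/im['fy'],1]);o=E[:3,3]
    return o+d*(h-o[2])/d[2]
def proj(im,p):
    E=np.linalg.inv(np.array(im['extrinsics']));c=E[:3,:3]@np.array(p)+E[:3,3]
    return np.array([im['fx']*c[0]/c[2]+im['cx'],im['fy']*c[1]/c[2]+im['cy']])
def st():
    o=ctrl.get_obs()
    M=R.from_rotvec(o['tool_rot']).as_matrix()
    print('t',o['t'],'pos',np.round(o['tool_pos'],4),'z',np.round(M[:,2],3),'jaw(y)',np.round(M[:,1],3),'F',np.round(o['contact_force'],2),'T',np.round(o['wrist_torque'],2),'op',round(o['opening'],4),'q',np.round(o['q'],2))
    return o,M
E
python3 - <<'E'
from h import *
o,M=st()
for n in ['top','side','wrist']:
    im=shot(n,n+'0'); print(n,im['fx'],np.round(np.array(im['extrinsics']),3).tolist())
E
```

```text
total 12
drwxr-xr-x  3 agent agent 4096 Dec  6 16:20 .
drwxr-xr-x 23 root  root  4096 Dec  6 16:20 ..
drwxr-xr-x  2 agent agent 4096 Dec  6 16:20 pics
t 0.0 pos [0.1974 0.5924 0.23  ] z [-0.001 -0.002 -1.   ] jaw(y) [ 0.316  0.949 -0.002] F [ 0.97  0.35 -0.42] T [ 0.01 -0.01  0.06] op 0.0853 q [ 1.13  0.05  1.61 -0.    1.48 -0.12]
top 453.26578090125486 [[0.029, -0.991, 0.131, 0.457], [-0.999, -0.026, 0.023, 0.015], [-0.02, -0.131, -0.991, 1.227], [0.0, 0.0, 0.0, 1.0]]
side 510.14677689826465 [[-0.911, -0.312, 0.268, 0.321], [-0.411, 0.658, -0.631, 0.685], [0.021, -0.686, -0.728, 0.838], [0.0, 0.0, 0.0, 1.0]]
wrist 356.1752609543682 [[0.317, 0.913, 0.259, 0.132], [0.949, -0.304, -0.089, 0.615], [-0.002, 0.273, -0.962, 0.374], [0.0, 0.0, 0.0, 1.0]]
```

View pics/top0.png

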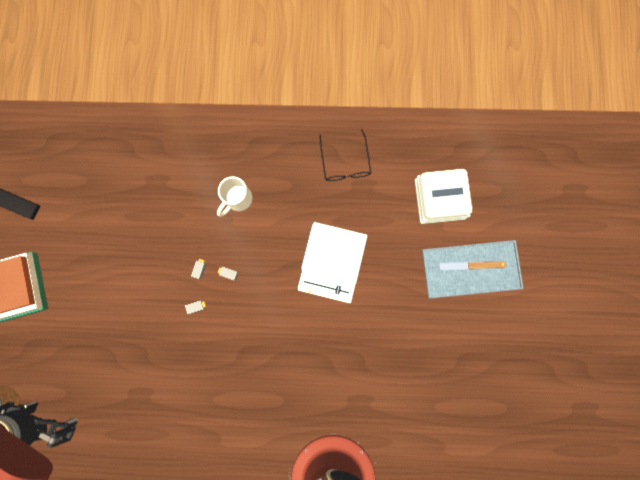

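View pics/side0.png

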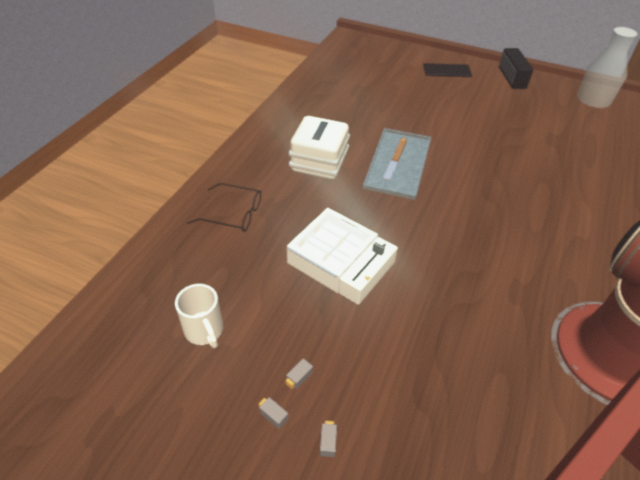

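View pics/wrist0.png

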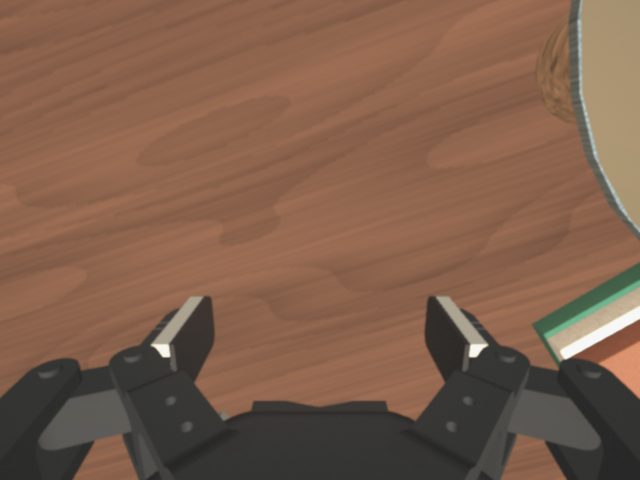

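Seen so far: the top view shows the pack at about (333,262), with the opener in the tray at (473,266) and its tip to image-left. Three batteries lie at (198,269), (228,273) and (195,308). The mug is at (235,193), the spectacles at (346,158) and the tissues at (444,195). Next I'll take rough positions.

Run:
```python
from h import *
im=shot('top')
P=pts(im)
for n,(u,v) in dict(tipL=(441,266),bladeend=(468,265),hend=(505,265),packc=(333,262),c0=(198,269),c1=(228,273),c2=(195,308),cup=(235,193),tis=(444,195),gl=(346,177),trayc=(473,268)).items():
    print(n,np.round(P[v,u],4))
f=im['frame'].astype(int)
m=((P[...,2]>0.04)&(P[...,2]<0.062)&(P[...,0]>.3)&(P[...,0]<.65)&(abs(P[...,1])<.2)).astype(np.uint8)
n,l,s,c=cv2.connectedComponentsWithStats(m)
k=1+np.argmax(s[1:,4]); q=P[l==k][:,:2].astype(np.float32)
print(s[k],cv2.minAreaRect(q),cv2.boxPoints(cv2.minAreaRect(q)), np.percentile(P[l==k][:,2],[5,50,95]))
big=cv2.resize(cv2.cvtColor(im['frame'],cv2.COLOR_RGB2BGR)[200:330,280:540],None,fx=3,fy=3,interpolation=cv2.INTER_CUBIC);cv2.imwrite('pics/topc.png',big)
```

```text
tipL [ 0.5499 -0.2746  0.0136]
bladeend [0.4571 0.0148 1.2272]
hend [ 0.5569 -0.4424  0.0176]
packc [0.5494 0.0134 0.0545]
c0 [0.523  0.372  0.0271]
c1 [0.5149 0.2925 0.0218]
c2 [0.4202 0.3741 0.0241]
cup [0.7374 0.2898 0.0033]
tis [ 0.7226 -0.262   0.1019]
gl [ 0.7917 -0.0166 -0.0019]
trayc [ 0.5475 -0.3619  0.0052]
[ 298  223   69   80 3829] ((0.5517317652702332, 0.01856888085603714), (0.14597739279270172, 0.18200090527534485), 77.73461151123047) [[ 0.44730276 -0.03342164]
 [ 0.6251493  -0.07208593]
 [ 0.6561608   0.0705594 ]
 [ 0.47831422  0.10922369]] [0.04729974 0.05354435 0.05786371]
```

View pics/topc.png

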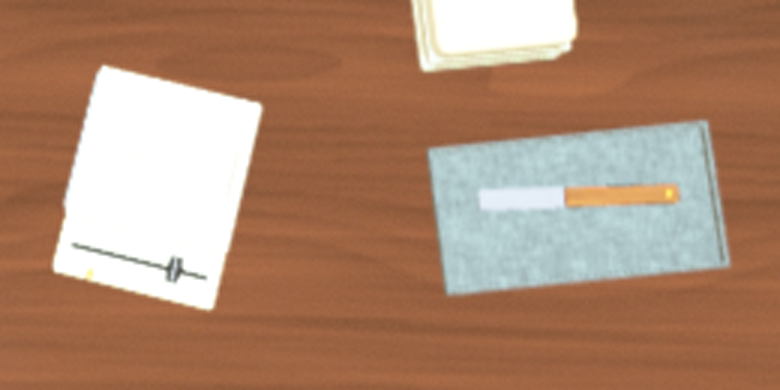

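Request:
{"api": "jog_arm", "payload": {
  "steps": [
    {"dx":2.7,"dy":-4.2,"dz":0.2,"twist":-5},
    {"dx":2.7,"dy":-4.2,"dz":0.2,"twist":-5},
    {"dx":2.7,"dy":-4.2,"dz":0.2,"twist":-5},
    {"dx":2.7,"dy":-4.2,"dz":0.2,"twist":-5},
    {"dx":2.7,"dy":-4.2,"dz":0.2,"twist":-5}
  ]
}}

```text
t: 0.82
tool_pos: [0.3603, 0.3386, 0.2425]
tool_rot: [-1.773, -2.593, 0.001]
contact_force: [1.3, 1.3, 0.1]
opening: 0.0852
```

Request:
{"api": "jog_arm", "payload": {
  "steps": [
    {"dx":1.2,"dy":-4.9,"twist":-1.9},
    {"dx":1.2,"dy":-4.9,"twist":-1.9},
    {"dx":1.2,"dy":-4.9,"twist":-1.9},
    {"dx":1.2,"dy":-4.9,"twist":-1.9},
    {"dx":1.2,"dy":-4.9,"twist":-1.9}
  ]
}}

```text
validation failed for argument at $.st...
```

Request:
{"api": "jog_arm", "payload": {
  "steps": [
    {"dx":1.9,"dy":-4.9},
    {"dx":1.9,"dy":-4.9},
    {"dx":1.9,"dy":-4.9},
    {"dx":1.9,"dy":-4.9},
    {"dx":1.9,"dy":-4.9}
  ]
}}

```text
validation failed for argument at $.st...
```

Request:
{"api": "jog_arm", "payload": {
  "steps": [
    {"dx":0.2,"dy":-1.9},
    {"dx":0.2,"dy":-1.9},
    {"dx":0.2,"dy":-1.9}
  ]
}}

```text
validation failed for argument at $.st...
```

Run:
```python
from h import *
st(); shot('wrist','w1'); shot('side','s1')
```

```text
t 0.825 pos [0.3603 0.3386 0.2425] z [-0.001 -0.    -1.   ] jaw(y) [ 0.932  0.363 -0.001] F [1.25 1.25 0.11] T [ 0.02 -0.06  0.02] op 0.0852 q [ 0.6  -0.27  1.9   0.    1.52  0.23]
```

View pics/w1.png

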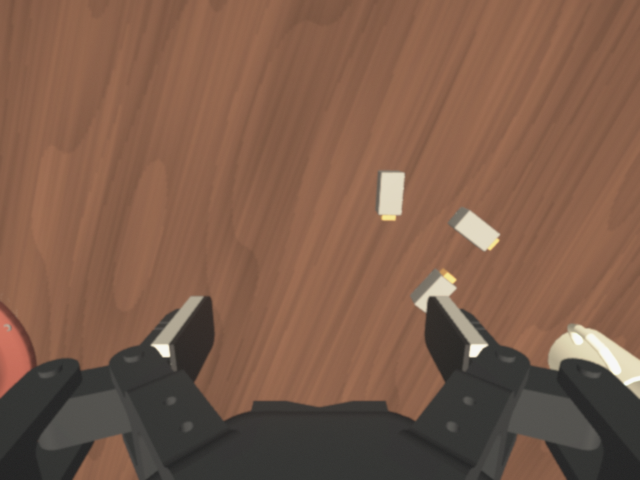

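The wrist view shows the three batteries at about (391,195), (475,229) and (434,290). All three moves were refused, so I'll resend them with every key given.

Request:
{"api": "jog_arm", "payload": {
  "steps": [
    {"dx":1.2,"dy":-4.9,"dz":0,"twist":-1.9},
    {"dx":1.2,"dy":-4.9,"dz":0,"twist":-1.9},
    {"dx":1.2,"dy":-4.9,"dz":0,"twist":-1.9},
    {"dx":1.2,"dy":-4.9,"dz":0,"twist":-1.9},
    {"dx":1.2,"dy":-4.9,"dz":0,"twist":-1.9}
  ]
}}

```text
t: 1.55
tool_pos: [0.4337, 0.0419, 0.2428]
tool_rot: [2.178, 2.263, -0.0]
contact_force: [0.6, 0.4, 0.1]
opening: 0.0853
```

Request:
{"api": "jog_arm", "payload": {
  "steps": [
    {"dx":1.9,"dy":-4.6,"dz":0,"twist":0},
    {"dx":1.9,"dy":-4.6,"dz":0,"twist":0},
    {"dx":1.9,"dy":-4.6,"dz":0,"twist":0},
    {"dx":1.9,"dy":-4.6,"dz":0,"twist":0},
    {"dx":1.9,"dy":-4.6,"dz":0,"twist":0}
  ]
}}

```text
t: 2.17
tool_pos: [0.5485, -0.2358, 0.2423]
tool_rot: [2.178, 2.264, 0.0]
contact_force: [-0.2, 0.5, 0.1]
opening: 0.0855
```

Request:
{"api": "jog_arm", "payload": {
  "steps": [
    {"dx":0,"dy":-1.9,"dz":0,"twist":0},
    {"dx":0,"dy":-1.9,"dz":0,"twist":0},
    {"dx":0,"dy":-1.9,"dz":0,"twist":0}
  ]
}}

```text
t: 2.55
tool_pos: [0.5482, -0.3523, 0.2412]
tool_rot: [-2.181, -2.26, 0.0]
contact_force: [0.6, 0.6, 0.0]
opening: 0.0855
```

Run:
```python
from h import *
st(); shot('wrist','w2'); shot('side','s2')
```

```text
t 2.55 pos [ 0.5482 -0.3523  0.2412] z [-0.001  0.001 -1.   ] jaw(y) [ 0.999  0.035 -0.001] F [0.65 0.56 0.02] T [ 0.06  0.02 -0.03] op 0.0855 q [-0.69  0.11  1.54 -0.    1.5  -0.72]
```

View pics/w2.png

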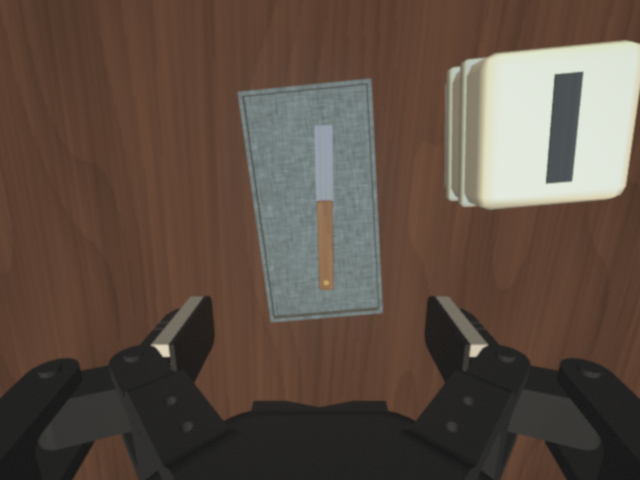

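The opener's tip is at (324,125), the handle/blade joint at (325,200) and the handle end at (326,290).

Run:
```python
from h import *
o,M=st(); im=shot('wrist')
hsv=cv2.cvtColor(im['frame'],cv2.COLOR_RGB2HSV)
print(hsv[240,325],hsv[160,324],hsv[160,290])
m=np.zeros((480,640),np.uint8)
sub=im['frame'].astype(int)
mh=((sub[...,0]-sub[...,2]>50)).astype(np.uint8); mh[:, :262]=0; mh[:, 380:]=0; mh[:90]=0; mh[305:]=0
n,l,s,c=cv2.connectedComponentsWithStats(mh)
k=1+np.argmax(s[1:,4]);print(s[k]); v,u=np.nonzero(l==k)
top=np.array([ray(im,a,b,0.020)[:2] for a,b in zip(u,v)],np.float32)
r=cv2.minAreaRect(top);print('handle',r,'\n',cv2.boxPoints(r))
vx=cv2.fitLine(top,cv2.DIST_L2,0,.01,.01).ravel();print('dir',vx,np.degrees(np.arctan2(vx[1],vx[0])))
for p in [(324,125),(325,200)]: print(ray(im,*p,0.0135))
P=pts(im);print(P[240,325],P[160,324],P[160,290])
print('tcp px',proj(im,o['tool_pos']))
```

```text
t 2.65 pos [ 0.5486 -0.3493  0.2416] z [-0.     0.001 -1.   ] jaw(y) [ 0.999  0.038 -0.   ] F [0.18 0.24 0.38] T [-0.03  0.01  0.03] op 0.0855 q [-0.68  0.11  1.54  0.    1.5  -0.72]
[ 14 104 144] [107  27 168] [ 90  23 133]
[ 317  205   15   87 1140]
handle ((0.556131899356842, -0.3949308693408966), (0.014183174818754196, 0.09690599888563156), 3.346316337585449) 
 [[ 0.5462242  -0.34697443]
 [ 0.55188066 -0.4437152 ]
 [ 0.5660396  -0.4428873 ]
 [ 0.56038314 -0.34614652]]
dir [ 0.06058219 -0.9981632   0.55602974 -0.39338192] -86.526764
[ 0.55043111 -0.26743656  0.0135    ]
[ 0.5546321 -0.3424889  0.0135   ]
[ 0.55626209 -0.38387602  0.02164993] [ 0.55185404 -0.30142226  0.0136935 ] [ 0.5165458  -0.30326425  0.00500848]
tcp px [319.51069097 301.05299002]
```

Request:
{"api": "jog_arm", "payload": {
  "steps": [
    {"dx":0.13,"dy":-0.27,"dz":-1.0,"twist":0.12},
    {"dx":0.13,"dy":-0.27,"dz":-2.0,"twist":0.12},
    {"dx":0.13,"dy":-0.27,"dz":-2.8,"twist":0.12},
    {"dx":0.13,"dy":-0.27,"dz":-2.8,"twist":0.12},
    {"dx":0.13,"dy":-0.27,"dz":-2.8,"twist":0.12}
  ],
  "gripper": 110,
  "newtons": 60
}}

```text
t: 3.32
tool_pos: [0.5581, -0.3647, 0.0765]
tool_rot: [2.15, 2.287, 0.001]
contact_force: [-0.8, -0.1, 1.0]
opening: 0.0486
```

Run:
```python
from h import *
st(); shot('wrist','w3')
```

```text
t 3.325 pos [ 0.5581 -0.3647  0.0765] z [ 0.003 -0.001 -1.   ] jaw(y) [0.998 0.062 0.002] F [-0.77 -0.09  0.96] T [-0.02  0.04 -0.02] op 0.0486 q [-0.69  0.28  1.63  0.    1.23 -0.75]
```

View pics/w3.png

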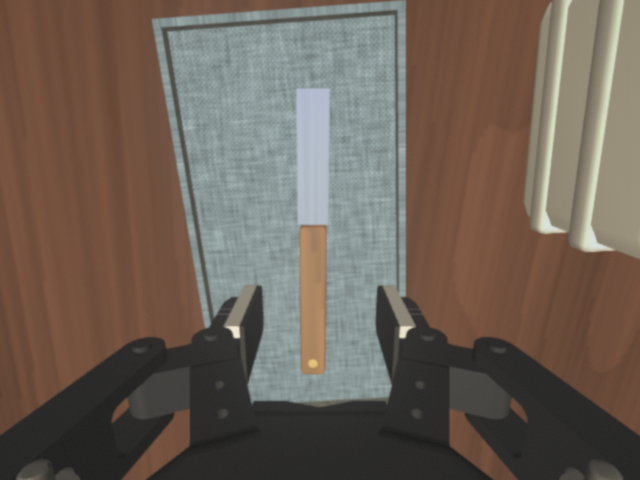

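The handle is at column 313 against a jaw midline of 320, so I shift about 3.5 mm towards -x and go down.

Request:
{"api": "jog_arm", "payload": {
  "steps": [
    {"dx":-0.06,"dy":0,"dz":-0.5,"twist":0},
    {"dx":-0.06,"dy":0,"dz":-0.9,"twist":0},
    {"dx":-0.06,"dy":0,"dz":-1.13,"twist":0},
    {"dx":-0.06,"dy":0,"dz":-1.13,"twist":0},
    {"dx":-0.06,"dy":0,"dz":-1.13,"twist":0}
  ]
}}

```text
t: 4.0
tool_pos: [0.5562, -0.3664, 0.0118]
tool_rot: [2.147, 2.283, 0.002]
contact_force: [0.2, 0.2, -0.3]
opening: 0.0485
```

Request:
{"api": "jog_arm", "payload": {
  "steps": [
    {"dx":0,"dy":0,"dz":0,"twist":0},
    {"dx":0,"dy":0,"dz":0,"twist":0},
    {"dx":0,"dy":0,"dz":0,"twist":0},
    {"dx":0,"dy":0,"dz":0,"twist":0},
    {"dx":0,"dy":0,"dz":0,"twist":0}
  ],
  "gripper": 255,
  "newtons": 80
}}

```text
t: 4.62
tool_pos: [0.5569, -0.3671, 0.0135]
tool_rot: [2.145, 2.282, 0.002]
contact_force: [-1.5, 0.6, 5.7]
opening: 0.0129
```

Run:
```python
from h import *
st(); shot('wrist','w4')
```

```text
t 4.625 pos [ 0.5569 -0.3671  0.0135] z [ 0.008 -0.006 -1.   ] jaw(y) [0.998 0.062 0.008] F [-1.51  0.58  5.67] T [0.15 0.26 0.01] op 0.0129 q [-0.69  0.35  1.65  0.    1.12 -0.76]
```

View pics/w4.png

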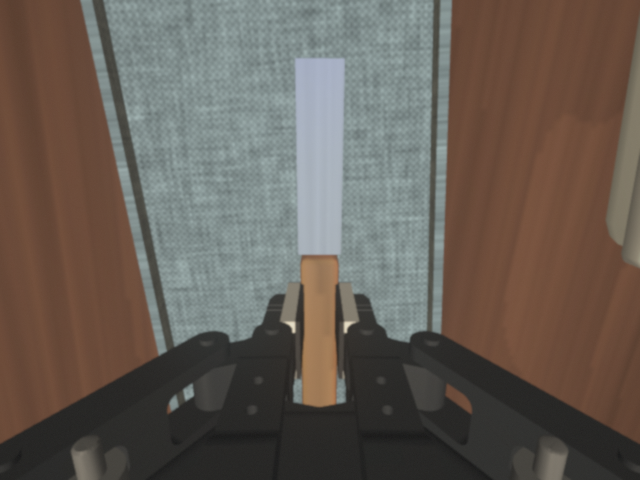

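Request:
{"api": "jog_arm", "payload": {
  "steps": [
    {"dx":0,"dy":0,"dz":0.3,"twist":0},
    {"dx":0,"dy":0,"dz":0.6,"twist":0},
    {"dx":0,"dy":0,"dz":1.0,"twist":0},
    {"dx":0,"dy":0,"dz":1.0,"twist":0}
  ]
}}

```text
t: 5.18
tool_pos: [0.5588, -0.3685, 0.0774]
tool_rot: [2.141, 2.277, 0.003]
contact_force: [1.4, -0.6, -0.1]
opening: 0.0131
```

Run:
```python
from h import *
st(); shot('wrist','w5');shot('side','s5')
```

```text
t 5.175 pos [ 0.5588 -0.3685  0.0774] z [ 0.013 -0.01  -1.   ] jaw(y) [0.998 0.062 0.013] F [ 1.37 -0.6  -0.15] T [ 0.   -0.    0.02] op 0.0131 q [-0.69  0.28  1.63  0.    1.22 -0.76]
```

View pics/w5.png

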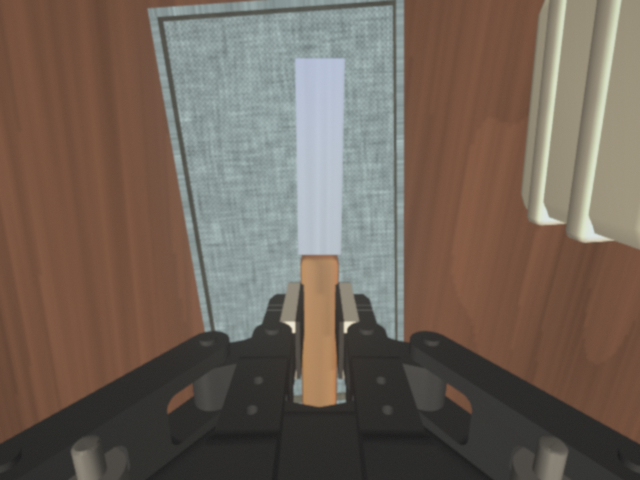

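View pics/s5.png

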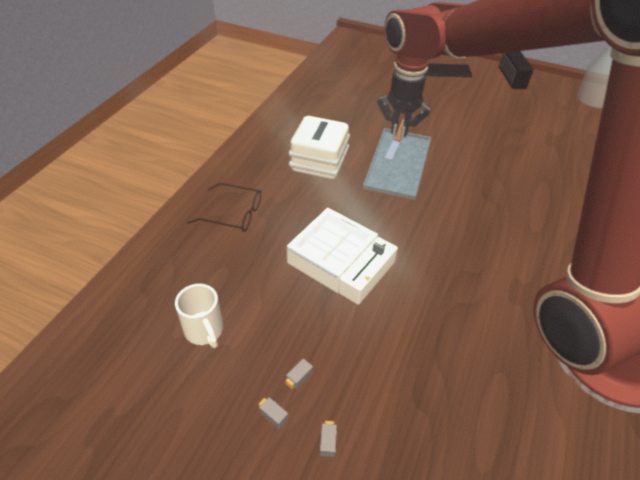

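The opener is held level, unchanged in the wrist view after lifting. Now I'll go beside the slot, raised, to measure the pack.

Request:
{"api": "jog_arm", "payload": {
  "steps": [
    {"dx":0,"dy":0,"dz":1.0,"twist":-0.5},
    {"dx":-0.2,"dy":0.8,"dz":1.6,"twist":-1.0},
    {"dx":-0.45,"dy":1.7,"dz":2.0,"twist":-1.57},
    {"dx":-0.45,"dy":2.5,"dz":2.0,"twist":-1.57},
    {"dx":-0.45,"dy":2.5,"dz":2.0,"twist":-1.57}
  ]
}}

```text
t: 5.9
tool_pos: [0.5294, -0.2142, 0.1929]
tool_rot: [2.434, 1.972, -0.001]
contact_force: [-0.2, -0.5, -1.2]
opening: 0.0133
```

Request:
{"api": "jog_arm", "payload": {
  "steps": [
    {"dx":0,"dy":0,"dz":0,"twist":0},
    {"dx":0,"dy":0,"dz":0,"twist":0}
  ]
}}

```text
t: 6.15
tool_pos: [0.529, -0.2148, 0.1917]
tool_rot: [2.436, 1.972, -0.002]
contact_force: [0.2, 0.3, -0.5]
opening: 0.013
```

Run:
```python
from h import *
st(); shot('wrist','w6')
```

```text
t 6.15 pos [ 0.529  -0.2148  0.1917] z [ 0.004 -0.006 -1.   ] jaw(y) [ 0.978 -0.208  0.005] F [ 0.17  0.33 -0.53] T [ 0.01  0.03 -0.03] op 0.013 q [-0.51 -0.05  1.78 -0.    1.4  -0.3 ]
```

View pics/w6.png

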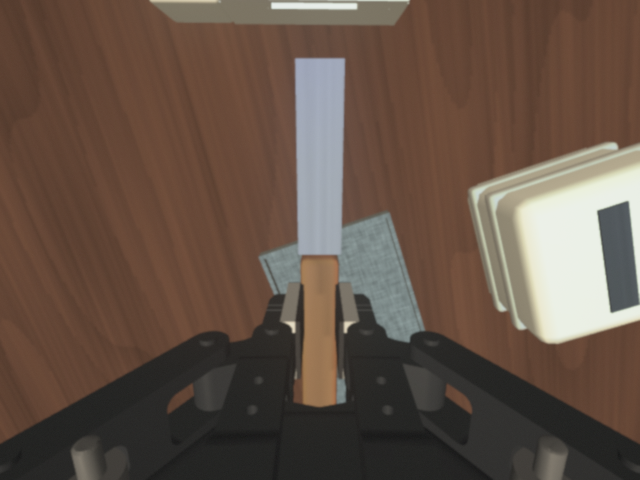

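The slot is the bright strip at columns 271–357, rows 2–9. It is nearly square to the blade, whose tip is at (320,58).

Run:
```python
from h import *
o,M=st(); im=shot('wrist')
P=pts(im)
for p in [(320,100),(320,200),(320,62),(320,260),(175,19),(395,21),(300,18)]: print(p,np.round(P[p[1],p[0]],4))
f=im['frame']; 
for c in (250,280,315,350,380): print(c,f[0:30,c].sum(1))
for p in [(271,5),(357,6)]: print(np.round(ray(im,*p,0.044),4))
d=o['tool_pos'][2]
print('tip',np.round(ray(im,320,58,d-0.0015+.0015),4), 'junction',np.round(ray(im,320,254,d-.0015+.008),4))
# use top for pack again
t=shot('top');Q=pts(t)
m=((Q[...,2]>0.04)&(Q[...,2]<0.062)&(Q[...,0]>.42)&(Q[...,0]<.68)&(Q[...,1]>-.11)&(Q[...,1]<.13)).astype(np.uint8)
g=((t['frame'].min(2)>190)).astype(np.uint8); n,l,s,c=cv2.connectedComponentsWithStats(g)
k=l[262,333]; v,u=np.nonzero(l==k); print(s[k])
q=np.array([ray(t,a,b,0.053)[:2] for a,b in zip(u,v)],np.float32); r=cv2.minAreaRect(q);print(r,cv2.boxPoints(r))
```

```text
t 6.2 pos [ 0.5291 -0.215   0.192 ] z [ 0.004 -0.007 -1.   ] jaw(y) [ 0.978 -0.208  0.005] F [-0.28  0.64 -0.67] T [ 0.02 -0.03 -0.05] op 0.013 q [-0.51 -0.05  1.78 -0.    1.4  -0.3 ]
(320, 100) [ 0.5465 -0.1341  0.1919]
(320, 200) [ 0.5387 -0.1711  0.1922]
(320, 62) [ 0.5492 -0.1214  0.1921]
(320, 260) [ 0.5337 -0.1944  0.1976]
(175, 19) [ 0.4509 -0.0353  0.0123]
(395, 21) [ 0.623  -0.0728  0.0113]
(300, 18) [ 0.5486 -0.0565  0.0167]
250 [334 336 335 335 335 335 335 334 334 338 333 336 335 335 334 336 334 337
 337 334 336 336 330 307 269 247 240 237 238 234]
280 [339 398 562 678 697 698 692 665 556 398 339 335 339 338 336 339 337 336
 336 339 335 334 331 310 269 236 230 228 231 230]
315 [400 396 516 653 693 697 697 686 613 431 347 339 342 338 340 338 339 339
 336 337 341 336 339 329 299 256 240 243 240 240]
350 [517 421 472 623 688 699 699 693 650 507 377 341 339 340 339 339 338 340
 337 339 338 339 338 335 308 264 243 239 238 238]
380 [585 428 339 335 336 336 335 335 337 337 336 336 336 336 336 336 336 337
 338 336 336 336 336 333 310 270 234 231 228 225]
[ 0.5296 -0.0519  0.044 ]
[ 0.5896 -0.0652  0.044 ]
tip [ 0.5495 -0.1201  0.192 ] junction [ 0.5342 -0.1916  0.1985]
[ 298  222   69   81 3851]
((0.5502151250839233, 0.017583757638931274), (0.14662496745586395, 0.18320736289024353), 77.71839141845703) [[ 0.44511312 -0.03456526]
 [ 0.62412757 -0.07353653]
 [ 0.6553171   0.06973277]
 [ 0.47630268  0.10870405]]
```

Request:
{"api": "jog_arm", "payload": {
  "steps": [
    {"dx":0,"dy":0,"dz":-1.0,"twist":0},
    {"dx":0,"dy":0,"dz":-2.0,"twist":0},
    {"dx":0.05,"dy":0.3,"dz":-2.44,"twist":0},
    {"dx":0.08,"dy":0.6,"dz":-2.44,"twist":0},
    {"dx":0.08,"dy":0.6,"dz":-2.44,"twist":0}
  ]
}}

```text
t: 6.92
tool_pos: [0.5352, -0.1787, 0.0475]
tool_rot: [2.432, 1.972, 0.0]
contact_force: [0.4, -0.3, -1.0]
opening: 0.013
```

Run:
```python
from h import *
o,M=st(); im=shot('wrist','w7'); shot('side','s7')
P=pts(im)
for p in [(320,100),(320,62)]: print(p,np.round(P[p[1],p[0]],4))
```

```text
t 6.925 pos [ 0.5352 -0.1787  0.0475] z [ 0.007 -0.008 -1.   ] jaw(y) [ 0.978 -0.207  0.008] F [ 0.44 -0.32 -0.98] T [-0.03  0.02  0.05] op 0.013 q [-0.45  0.09  1.9  -0.    1.14 -0.24]
(320, 100) [ 0.5525 -0.0979  0.0487]
(320, 62) [ 0.5552 -0.085   0.0471]
```

View pics/w7.png

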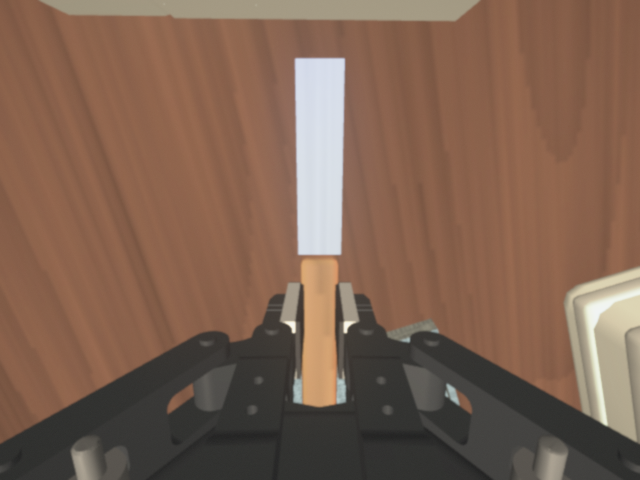

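View pics/s7.png

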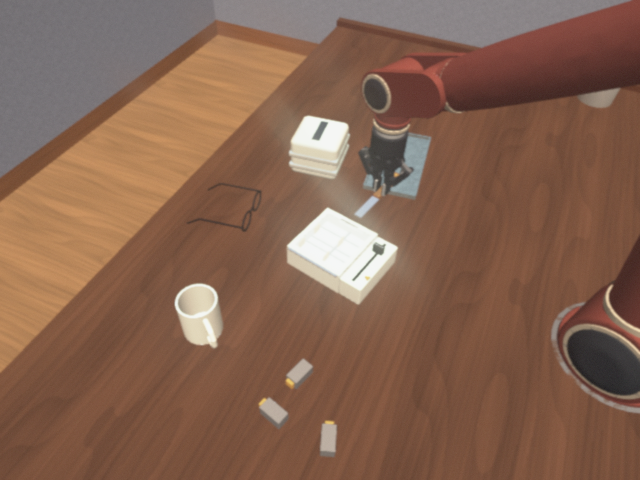

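Request:
{"api": "jog_arm", "payload": {
  "steps": [
    {"dx":0.0,"dy":0.0,"dz":-0.06,"twist":0},
    {"dx":0.05,"dy":0.2,"dz":-0.06,"twist":0},
    {"dx":0.09,"dy":0.4,"dz":-0.06,"twist":0},
    {"dx":0.13,"dy":0.6,"dz":-0.06,"twist":0},
    {"dx":0.18,"dy":0.82,"dz":-0.06,"twist":0}
  ]
}}

```text
t: 7.65
tool_pos: [0.5468, -0.1296, 0.0449]
tool_rot: [2.432, 1.97, 0.001]
contact_force: [-0.6, -0.6, -0.5]
opening: 0.0128
```

Run:
```python
from h import *
o,M=st(); im=shot('wrist','w8'); s=shot('side')
cv2.imwrite('pics/s8.png',cv2.resize(cv2.cvtColor(s['frame'],cv2.COLOR_RGB2BGR)[150:320,250:450],None,fx=3,fy=3))
```

```text
t 7.65 pos [ 0.5468 -0.1296  0.0449] z [ 0.008 -0.009 -1.   ] jaw(y) [ 0.978 -0.207  0.01 ] F [-0.58 -0.63 -0.46] T [-0.03  0.03  0.02] op 0.0128 q [-0.36  0.09  1.91 -0.01  1.14 -0.15]
```

View pics/w8.png

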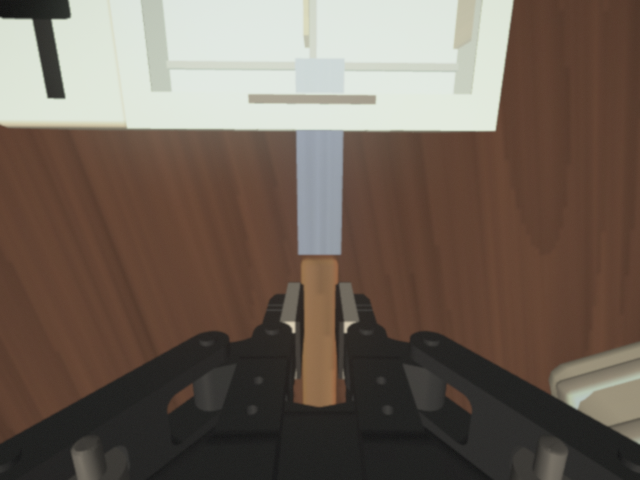

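View pics/s8.png

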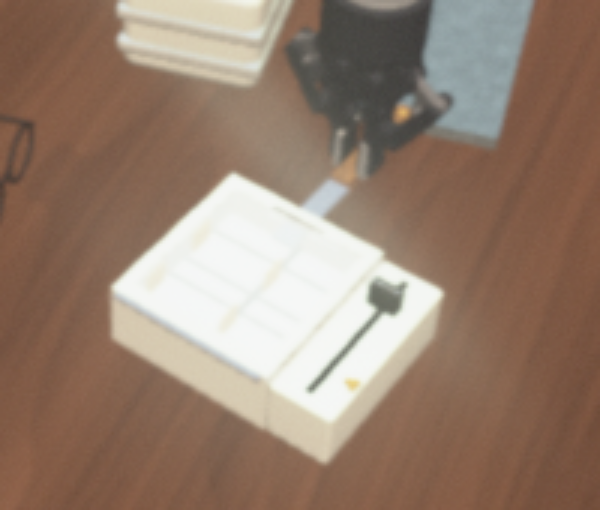

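The blade is under the cover, visible through it at rows 58–95. I'll lift along the hinge arc in small steps.

Request:
{"api": "jog_arm", "payload": {
  "steps": [
    {"dx":0.01,"dy":0.04,"dz":0.15,"twist":0},
    {"dx":0.02,"dy":0.09,"dz":0.37,"twist":0},
    {"dx":0.04,"dy":0.18,"dz":0.63,"twist":0},
    {"dx":0.06,"dy":0.28,"dz":0.9,"twist":0},
    {"dx":0.06,"dy":0.28,"dz":0.9,"twist":0}
  ]
}}

```text
t: 8.38
tool_pos: [0.552, -0.112, 0.1014]
tool_rot: [2.427, 1.97, 0.006]
contact_force: [0.6, 0.0, -1.4]
opening: 0.013
```

Run:
```python
from h import *
o,M=st(); im=shot('wrist','w9'); s=shot('side')
cv2.imwrite('pics/s9.png',cv2.resize(cv2.cvtColor(s['frame'],cv2.COLOR_RGB2BGR)[110:320,230:450],None,fx=2.7,fy=2.7))
P=pts(im);print(P[150,320],P[200,320])
```

```text
t 8.375 pos [ 0.552  -0.112   0.1014] z [ 0.013 -0.009 -1.   ] jaw(y) [ 0.979 -0.206  0.014] F [ 0.6   0.02 -1.36] T [-0.01 -0.03 -0.05] op 0.013 q [-0.33  0.01  1.88 -0.    1.23 -0.12]
[ 0.56542166 -0.04892174  0.1015975 ] [ 0.56140811 -0.0680159   0.10229305]
```

View pics/w9.png

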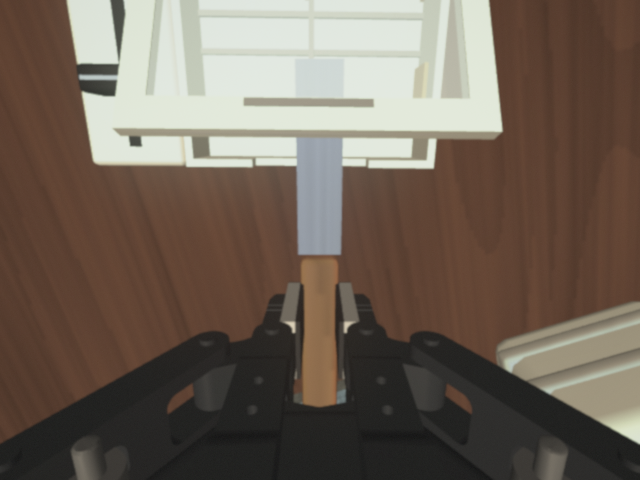

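View pics/s9.png

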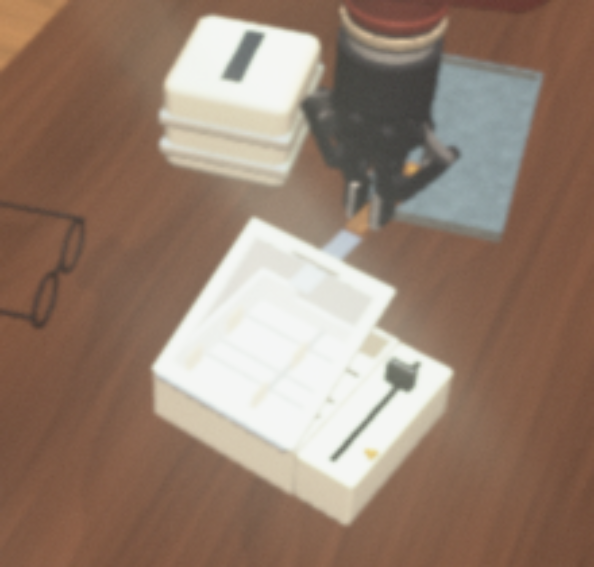

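Prying works; the cover is up about 0.47 rad. I continue along the arc.

Request:
{"api": "jog_arm", "payload": {
  "steps": [
    {"dx":0.04,"dy":0.17,"dz":0.27,"twist":0},
    {"dx":0.09,"dy":0.42,"dz":0.54,"twist":0},
    {"dx":0.155,"dy":0.71,"dz":0.76,"twist":0},
    {"dx":0.21,"dy":0.96,"dz":0.88,"twist":0},
    {"dx":0.21,"dy":0.96,"dz":0.88,"twist":0}
  ]
}}

```text
t: 9.1
tool_pos: [0.5648, -0.0528, 0.1537]
tool_rot: [2.426, 1.973, 0.008]
contact_force: [0.2, 0.0, -0.5]
opening: 0.013
```

Run:
```python
from h import *
o,M=st(); im=shot('wrist','w10'); s=shot('side')
cv2.imwrite('pics/s10.png',cv2.resize(cv2.cvtColor(s['frame'],cv2.COLOR_RGB2BGR)[110:320,230:450],None,fx=2.7,fy=2.7))
tip=o['tool_pos'][:2]+.097*np.array([.2129,.9771]); d=tip-[.5747,.0115]; print('tip yp',d@[.2129,.9771],'xp',d@[.9771,-.2129])
```

```text
t 9.1 pos [ 0.5648 -0.0528  0.1537] z [ 0.013 -0.008 -1.   ] jaw(y) [ 0.979 -0.204  0.014] F [ 0.15  0.01 -0.5 ] T [-0.02 -0.01  0.02] op 0.013 q [-0.22 -0.03  1.83 -0.01  1.33 -0.02]
tip yp 0.03205791931466613 xp 0.003973543961314719
```

View pics/s10.png

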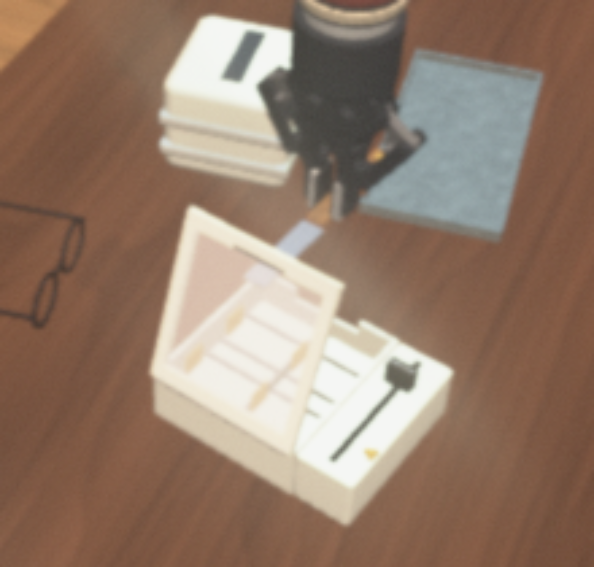

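Request:
{"api": "jog_arm", "payload": {
  "steps": [
    {"dx":0.07,"dy":0.32,"dz":0.11,"twist":0},
    {"dx":0.15,"dy":0.69,"dz":0.14,"twist":0},
    {"dx":0.23,"dy":1.05,"dz":0.09,"twist":0},
    {"dx":0.28,"dy":1.29,"dz":0.0,"twist":0},
    {"dx":0.28,"dy":1.29,"dz":0.0,"twist":0}
  ]
}}

```text
t: 9.82
tool_pos: [0.5808, 0.024, 0.1522]
tool_rot: [2.428, 1.973, 0.004]
contact_force: [-0.3, -2.3, -0.3]
opening: 0.0132
```

Run:
```python
from h import *
o,M=st(); im=shot('wrist','w11'); s=shot('side')
cv2.imwrite('pics/s11.png',cv2.resize(cv2.cvtColor(s['frame'],cv2.COLOR_RGB2BGR)[110:320,230:450],None,fx=2.7,fy=2.7))
tip=o['tool_pos'][:2]+.097*np.array([.2129,.9771]); d=tip-[.5747,.0115]; print('tip yp',d@[.2129,.9771],'xp',d@[.9771,-.2129])
```

```text
t 9.825 pos [0.5808 0.024  0.1522] z [ 0.01  -0.009 -1.   ] jaw(y) [ 0.979 -0.205  0.012] F [-0.29 -2.34 -0.34] T [-0.32  0.08  0.01] op 0.0132 q [-0.08  0.    1.8  -0.01  1.33  0.13]
tip yp 0.11049175764148775 xp 0.003319552505250666
```

View pics/s11.png

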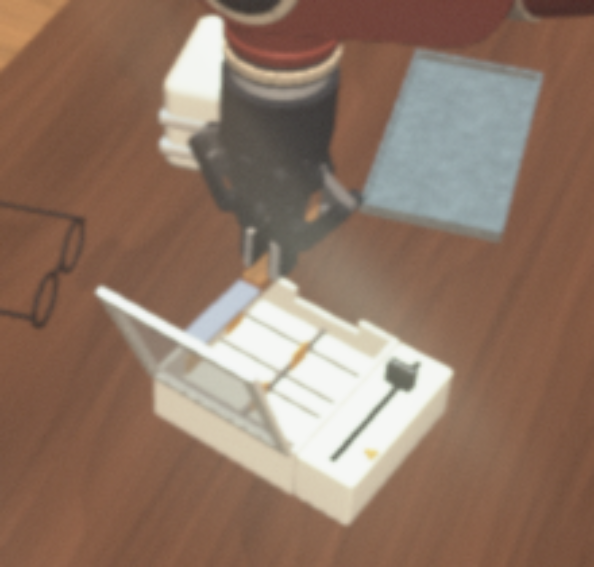

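View pics/w11.png

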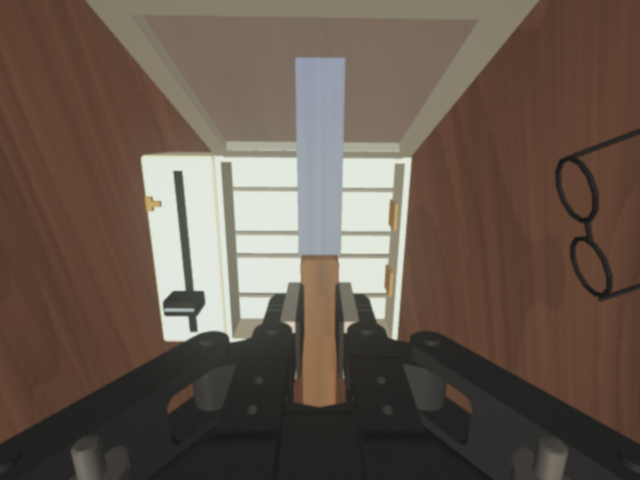

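The cover is leaning back. A small extra push should confirm it's at the stop.

Request:
{"api": "jog_arm", "payload": {
  "steps": [
    {"dx":0.02,"dy":0.1,"dz":0,"twist":0},
    {"dx":0.02,"dy":0.1,"dz":0,"twist":0},
    {"dx":0.02,"dy":0.1,"dz":0,"twist":0}
  ]
}}

```text
t: 10.3
tool_pos: [0.5812, 0.0247, 0.1525]
tool_rot: [2.426, 1.966, -0.009]
contact_force: [-4.8, -17.2, 1.1]
opening: 0.0128
```

The force rose to 17 N, so it is at the stop. Retreating, then back to the tray.

Request:
{"api": "jog_arm", "payload": {
  "steps": [
    {"dx":-0.15,"dy":-0.7,"dz":0,"twist":0},
    {"dx":-0.35,"dy":-1.6,"dz":0,"twist":0},
    {"dx":-0.5,"dy":-2.5,"dz":0,"twist":0},
    {"dx":-0.5,"dy":-3.4,"dz":0,"twist":0.5},
    {"dx":-0.5,"dy":-4.2,"dz":0,"twist":1.0}
  ]
}}

```text
t: 10.92
tool_pos: [0.5511, -0.2289, 0.1528]
tool_rot: [2.243, 2.172, -0.003]
contact_force: [-0.3, -0.4, -0.0]
opening: 0.0129
```

Run:
```python
from h import *
o,M=st(); im=shot('wrist','w12'); s=shot('side','s12');t=shot('top','t12')
print(np.degrees(np.arctan2(M[1,1],M[0,1])), (np.array([.5569,-.3671])-o['tool_pos'][:2])/.06)
```

```text
t 10.925 pos [ 0.5511 -0.2289  0.1528] z [ 0.012 -0.016 -1.   ] jaw(y) [ 0.999 -0.032  0.013] F [-0.31 -0.43 -0.02] T [0.03 0.01 0.02] op 0.0129 q [-0.51  0.04  1.76 -0.01  1.32 -0.48]
-1.8402062369165801 [ 0.09618234 -2.30268513]
```

View pics/s12.png

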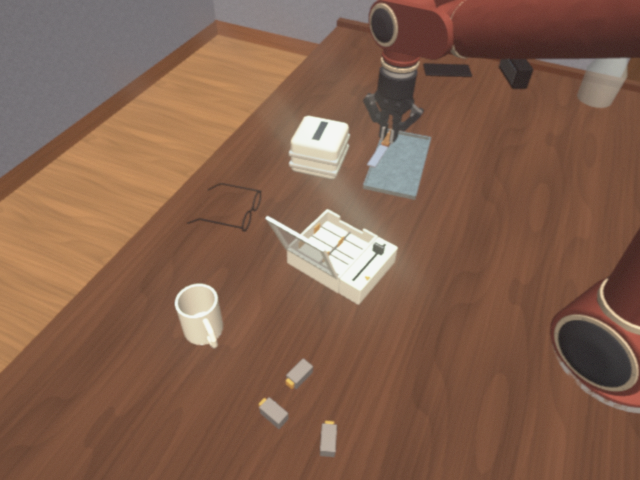

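View pics/w12.png

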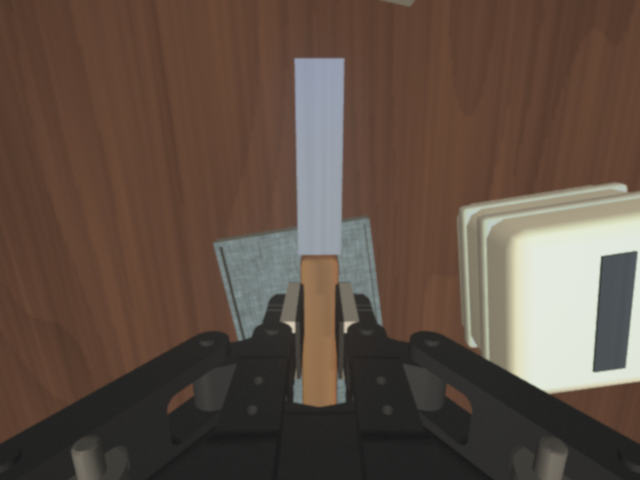

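The cover stays back (side view, edge at (268,220)). Next, lay the opener in the tray.

Request:
{"api": "jog_arm", "payload": {
  "steps": [
    {"dx":0.02,"dy":-0.8,"dz":0,"twist":0.5},
    {"dx":0.02,"dy":-1.7,"dz":0,"twist":0.5},
    {"dx":0.02,"dy":-2.3,"dz":-0.5,"twist":0.5},
    {"dx":0.02,"dy":-2.3,"dz":-1.3,"twist":0.5},
    {"dx":0.02,"dy":-2.3,"dz":-1.8,"twist":0.5}
  ]
}}

```text
t: 11.7
tool_pos: [0.5516, -0.3651, 0.0416]
tool_rot: [2.157, 2.263, -0.001]
contact_force: [0.6, 0.1, -1.7]
opening: 0.0129
```

Run:
```python
from h import *
o,M=st(); im=shot('wrist','w13')
```

```text
t 11.7 pos [ 0.5516 -0.3651  0.0416] z [ 0.011 -0.011 -1.   ] jaw(y) [0.999 0.048 0.01 ] F [ 0.55  0.07 -1.69] T [0.05 0.02 0.  ] op 0.0129 q [-0.7   0.3   1.66 -0.    1.16 -0.74]
```

View pics/w13.png

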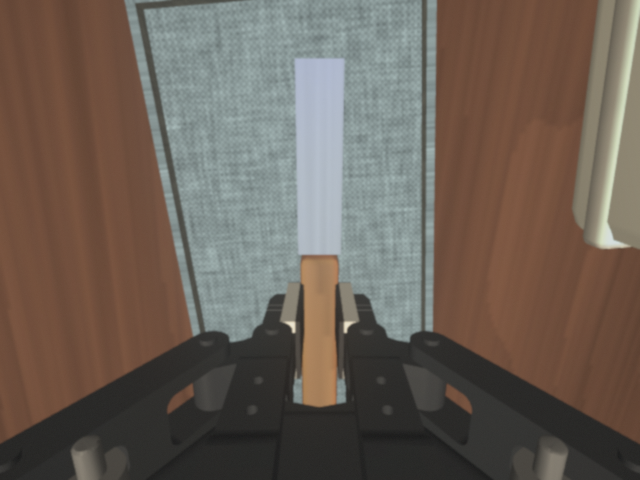

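Request:
{"api": "jog_arm", "payload": {
  "steps": [
    {"dx":0,"dy":0,"dz":-0.2,"twist":0},
    {"dx":0,"dy":0,"dz":-0.35,"twist":0},
    {"dx":0,"dy":0,"dz":-0.45,"twist":0},
    {"dx":0,"dy":0,"dz":-0.46,"twist":0},
    {"dx":0,"dy":0,"dz":-0.46,"twist":0}
  ]
}}

```text
t: 12.38
tool_pos: [0.5502, -0.3627, 0.0135]
tool_rot: [2.161, 2.269, -0.001]
contact_force: [-7.5, 7.3, 13.3]
opening: 0.013
```

Request:
{"api": "jog_arm", "payload": {
  "steps": [
    {"dx":0,"dy":0,"dz":0,"twist":0},
    {"dx":0,"dy":0,"dz":0,"twist":0},
    {"dx":0,"dy":0,"dz":0,"twist":0},
    {"dx":0,"dy":0,"dz":0.2,"twist":0},
    {"dx":0,"dy":0,"dz":0.6,"twist":0}
  ],
  "gripper": 120
}}

```text
t: 13.0
tool_pos: [0.5494, -0.3621, 0.0488]
tool_rot: [2.163, 2.271, -0.001]
contact_force: [0.0, -0.9, 0.1]
opening: 0.0448
```

Request:
{"api": "jog_arm", "payload": {
  "steps": [
    {"dx":0,"dy":0,"dz":0.8,"twist":0},
    {"dx":0,"dy":0.4,"dz":1.6,"twist":0},
    {"dx":0,"dy":0.8,"dz":2.4,"twist":0},
    {"dx":0,"dy":1,"dz":3,"twist":0}
  ]
}}

```text
t: 13.5
tool_pos: [0.5499, -0.3014, 0.2325]
tool_rot: [2.16, 2.269, -0.0]
contact_force: [-0.2, 1.5, 0.1]
opening: 0.0451
```

Run:
```python
from h import *
o,M=st(); im=shot('wrist','w14'); shot('side','s14'); shot('top','t14')
```

```text
t 13.5 pos [ 0.5499 -0.3014  0.2325] z [ 0.006 -0.006 -1.   ] jaw(y) [0.999 0.049 0.006] F [-0.22  1.55  0.08] T [ 0.   -0.04  0.01] op 0.0451 q [-0.62  0.05  1.61 -0.    1.47 -0.67]
```

View pics/w14.png

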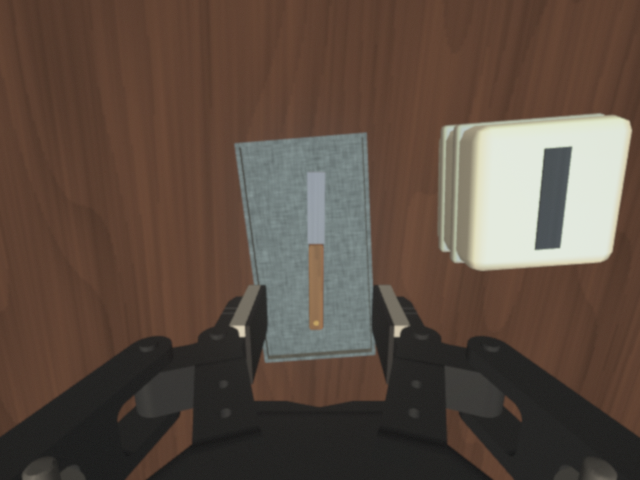

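View pics/s14.png

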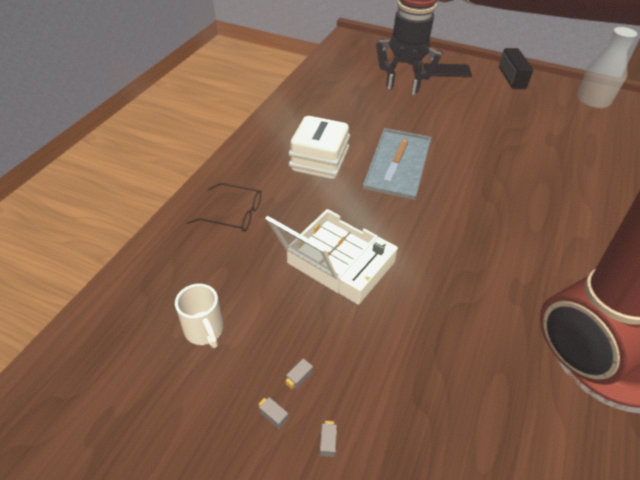

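The opener lies inside the tray, tip at (316,172) and handle end at (317,328), and the cover stays back. Now the batteries.

Request:
{"api": "jog_arm", "payload": {
  "steps": [
    {"dx":-0.5,"dy":0.8,"dz":0.4,"twist":0},
    {"dx":-0.9,"dy":1.7,"dz":0.4,"twist":0},
    {"dx":-1.1,"dy":2.7,"dz":0.4,"twist":0},
    {"dx":-1.2,"dy":3.7,"dz":0.4,"twist":0},
    {"dx":-1.2,"dy":4.7,"dz":0.4,"twist":0}
  ],
  "gripper": 60
}}

```text
t: 14.28
tool_pos: [0.4776, -0.0192, 0.2554]
tool_rot: [2.16, 2.267, -0.001]
contact_force: [0.2, -0.1, 0.4]
opening: 0.0652
```

Request:
{"api": "jog_arm", "payload": {
  "steps": [
    {"dx":0,"dy":1,"dz":0,"twist":0},
    {"dx":0,"dy":2,"dz":0,"twist":0},
    {"dx":0,"dy":3,"dz":0,"twist":0},
    {"dx":0,"dy":4,"dz":0,"twist":0},
    {"dx":0,"dy":4.2,"dz":0,"twist":0}
  ]
}}

```text
t: 14.9
tool_pos: [0.4765, 0.2353, 0.2535]
tool_rot: [2.157, 2.272, -0.006]
contact_force: [-0.9, -0.5, -0.7]
opening: 0.0651
```

Run:
```python
from h import *
o,M=st(); im=shot('wrist','w15')
```

```text
t 14.9 pos [0.4765 0.2353 0.2535] z [ 0.004 -0.009 -1.   ] jaw(y) [0.999 0.052 0.003] F [-0.92 -0.54 -0.67] T [ 0.04 -0.03  0.04] op 0.0651 q [ 0.32 -0.18  1.8  -0.01  1.52  0.27]
```

View pics/w15.png

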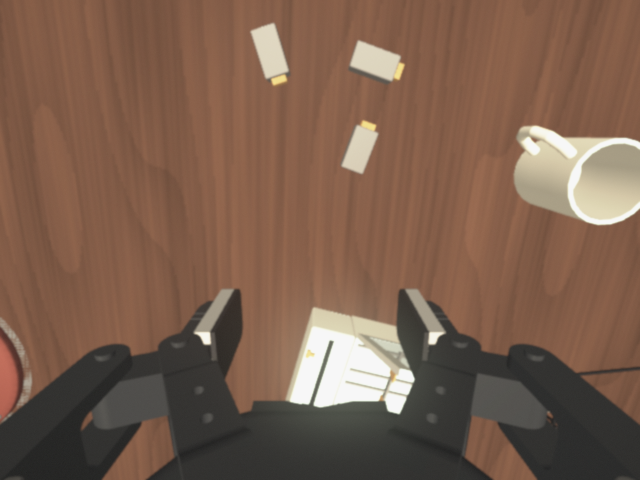

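The batteries are at (360,147) with nose (369,126), (377,61) with nose (399,71), and (270,52) with nose (279,80).

```bash
cat > cells.py <<'E'
from h import *
def cells(im,roi=None):
    f=im['frame'].astype(int); hsv=cv2.cvtColor(im['frame'],cv2.COLOR_RGB2HSV)
    P=pts(im); sat=hsv[...,1]; val=hsv[...,2]
    band=(P[...,2]>0.014)&(P[...,2]<0.034)
    body=((sat<60)&(val>140)&band).astype(np.uint8)
    nose=((f[...,0]-f[...,2]>75)&(val>170)&(P[...,2]<0.034)).astype(np.uint8)
    out=[]
    n,l,s,c=cv2.connectedComponentsWithStats(body)
    n2,l2,s2,c2=cv2.connectedComponentsWithStats(nose)
    ns=[c2[i] for i in range(1,n2) if s2[i,4]>15]
    for i in range(1,n):
        if s[i,4]<150: continue
        v,u=np.nonzero(l==i)
        q=np.array([ray(im,a,b,0.024)[:2] for a,b in zip(u,v)],np.float32)
        r=cv2.minAreaRect(q); w=sorted(r[1])
        if not(0.018<w[0]<0.03 and 0.035<w[1]<0.055): print('rej',c[i],r[1]);continue
        if not ns: continue
        j=np.argmin([np.hypot(*(k-c[i])) for k in ns]); npt=ray(im,*ns[j],0.015)[:2]
        b=cv2.boxPoints(r); e=[b[1]-b[0],b[2]-b[1]]; a=max(e,key=np.linalg.norm); a=a/np.linalg.norm(a)
        cen=np.array(r[0]); 
        if a@(npt-cen)<0: a=-a
        ctr=cen+a*0.003
        print('cell px',np.round(c[i]),'grey ctr',np.round(cen,4),'centre',np.round(ctr,4),'size',np.round(w,4),'nose deg',round(np.degrees(np.arctan2(a[1],a[0])),1))
        out.append((ctr,a))
    return out
E
python3 - <<'E'
from cells import *
cells(shot('wrist')); st()
E
```

```text
cell px [269.  51.] grey ctr [0.4235 0.3783] centre [0.4245 0.3755] size [0.0239 0.0432] nose deg -69.9
cell px [374.  60.] grey ctr [0.5231 0.3754] centre [0.526  0.3746] size [0.0235 0.0433] nose deg -15.4
cell px [359. 149.] grey ctr [0.515  0.2931] centre [0.5159 0.2959] size [0.0242 0.0434] nose deg 72.9
rej [529.73626374 165.36507937] (0.03154429420828819, 0.07836687564849854)
cell px [588. 178.] grey ctr [0.7568 0.2755] centre [0.7571 0.2785] size [0.0206 0.0534] nose deg 83.3
rej [343.63851351 331.59009009] (0.12874194979667664, 0.1081446185708046)
rej [373.44482109 381.40150659] (0.09119780361652374, 0.0814862921833992)
t 15.0 pos [0.477  0.2333 0.2538] z [ 0.004 -0.009 -1.   ] jaw(y) [0.999 0.05  0.004] F [-0.3  -0.32  0.61] T [ 0.04 -0.02  0.01] op 0.0655 q [ 0.32 -0.19  1.8  -0.01  1.52  0.27]
```

Request:
{"api": "jog_arm", "payload": {
  "steps": [
    {"dx":0.3,"dy":0.5,"dz":-0.6,"twist":-1},
    {"dx":0.65,"dy":1.04,"dz":-1.4,"twist":-2},
    {"dx":0.65,"dy":1.04,"dz":-2.3,"twist":-2},
    {"dx":0.65,"dy":1.04,"dz":-2.9,"twist":-2},
    {"dx":0.65,"dy":1.04,"dz":-2.9,"twist":-2}
  ],
  "gripper": 115,
  "newtons": 40
}}

```text
t: 15.62
tool_pos: [0.5135, 0.2926, 0.0754]
tool_rot: [2.524, 1.859, -0.022]
contact_force: [0.4, 0.6, -0.0]
opening: 0.0465
```

Run:
```python
from cells import *
o,M=st(); im=shot('wrist','w16'); cells(im)
```

```text
t 15.625 pos [0.5135 0.2926 0.0754] z [-0.007 -0.014 -1.   ] jaw(y) [ 0.955 -0.297 -0.003] F [ 0.43  0.59 -0.02] T [-0.01  0.01 -0.03] op 0.0465 q [ 0.4   0.13  1.81 -0.01  1.22  0.7 ]
cell px [289. 109.] grey ctr [0.523  0.3756] centre [0.5258 0.3748] size [0.0236 0.0435] nose deg -15.3
cell px [109. 162.] grey ctr [0.4232 0.3785] centre [0.4242 0.3757] size [0.0236 0.0433] nose deg -70.0
rej [627.91645729 176.8178392 ] (0.01839900203049183, 0.059183571487665176)
cell px [322. 257.] grey ctr [0.5152 0.2937] centre [0.5161 0.2966] size [0.0236 0.0441] nose deg 73.0
```

View pics/w16.png

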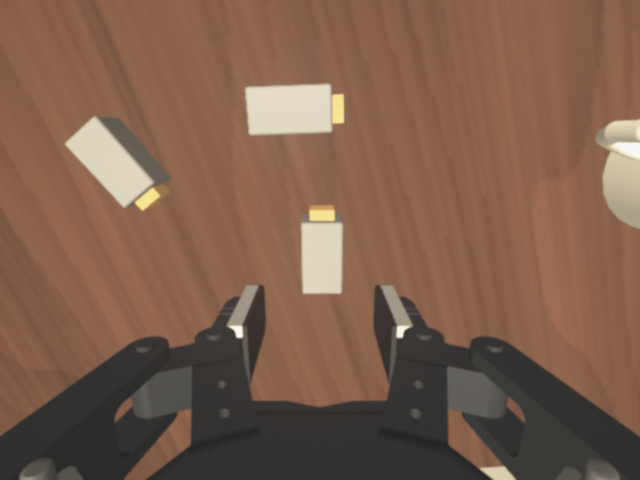

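Request:
{"api": "jog_arm", "payload": {
  "steps": [
    {"dx":0.04,"dy":0.05,"dz":-0.5,"twist":0},
    {"dx":0.04,"dy":0.05,"dz":-0.9,"twist":0},
    {"dx":0.04,"dy":0.05,"dz":-1.06,"twist":0},
    {"dx":0.04,"dy":0.05,"dz":-1.06,"twist":0}
  ]
}}

```text
t: 16.18
tool_pos: [0.5188, 0.2966, 0.0162]
tool_rot: [2.523, 1.857, -0.011]
contact_force: [-0.6, 1.1, 0.4]
opening: 0.0469
```

Request:
{"api": "jog_arm", "payload": {
  "steps": [
    {"dx":0,"dy":0,"dz":0,"twist":0},
    {"dx":0,"dy":0,"dz":0,"twist":0},
    {"dx":0,"dy":0,"dz":0,"twist":0},
    {"dx":0,"dy":0,"dz":0,"twist":0}
  ],
  "gripper": 255,
  "newtons": 50
}}

```text
t: 16.68
tool_pos: [0.5205, 0.2972, 0.0185]
tool_rot: [2.522, 1.857, -0.006]
contact_force: [-1.4, -1.2, 6.5]
opening: 0.0219
```

Request:
{"api": "jog_arm", "payload": {
  "steps": [
    {"dx":0,"dy":0,"dz":0.5,"twist":0},
    {"dx":0,"dy":0,"dz":1.0,"twist":0},
    {"dx":0,"dy":0,"dz":1.0,"twist":0}
  ]
}}

```text
t: 17.05
tool_pos: [0.5227, 0.2982, 0.082]
tool_rot: [2.521, 1.856, 0.005]
contact_force: [0.4, 0.2, 0.4]
opening: 0.0222
```

Run:
```python
from cells import *
o,M=st(); im=shot('wrist','w17')
P=pts(im); print(P[240,320],P[260,320])
```

```text
t 17.05 pos [0.5227 0.2982 0.082 ] z [ 0.009 -0.007 -1.   ] jaw(y) [ 0.955 -0.297  0.011] F [0.42 0.23 0.36] T [-0.04  0.03  0.01] op 0.0222 q [ 0.4   0.13  1.79 -0.01  1.22  0.71]
[5.25289044e-01 3.01766197e-01 1.83133096e-04] [0.52867367 0.31682317 0.0832425 ]
```

View pics/w17.png

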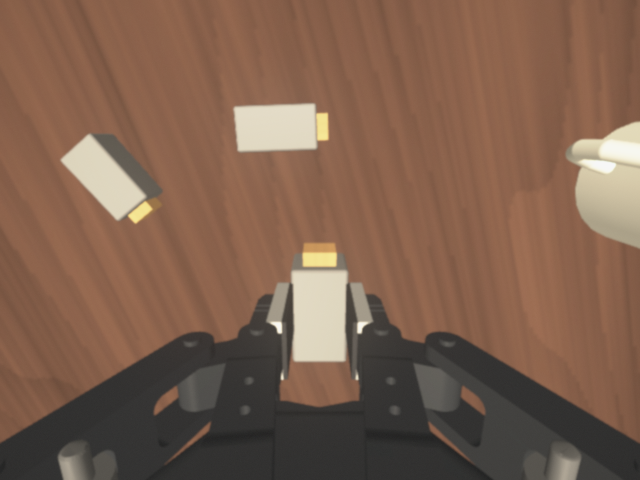

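The battery is held, with the nose away from the robot's image bottom. I carry it round the -x side of the pack.

Request:
{"api": "jog_arm", "payload": {
  "steps": [
    {"dx":-0.6,"dy":-0.3,"dz":0.7,"twist":-0.9},
    {"dx":-1.1,"dy":-0.9,"dz":1.3,"twist":-1.8},
    {"dx":-1.2,"dy":-1.8,"dz":1.3,"twist":-2.7},
    {"dx":-1.2,"dy":-2.7,"dz":1.3,"twist":-3.6},
    {"dx":-1.2,"dy":-3.5,"dz":1.3,"twist":-4.5}
  ]
}}

```text
t: 17.73
tool_pos: [0.448, 0.0861, 0.1561]
tool_rot: [3.043, 0.743, -0.011]
contact_force: [0.2, -0.7, -0.1]
opening: 0.0223
```

Run:
```python
from cells import *
o,M=st(); print(np.degrees(np.arctan2(M[1,1],M[0,1])), (np.array([.5387,-.0083])-o['tool_pos'][:2])/.06)
```

```text
t 17.725 pos [0.448  0.0861 0.1561] z [-0.005 -0.01  -1.   ] jaw(y) [ 0.461 -0.887  0.007] F [ 0.18 -0.68 -0.14] T [-0.03  0.   -0.05] op 0.0223 q [ 0.03 -0.31  2.07 -0.01  1.39  1.13]
-62.548791453015795 [ 1.51200183 -1.57298773]
```

Request:
{"api": "jog_arm", "payload": {
  "steps": [
    {"dx":0.4,"dy":-0.4,"dz":0,"twist":-1},
    {"dx":0.8,"dy":-0.8,"dz":0,"twist":-2},
    {"dx":1.2,"dy":-1.2,"dz":0,"twist":-3},
    {"dx":1.5,"dy":-1.57,"dz":0,"twist":-3.98},
    {"dx":1.5,"dy":-1.57,"dz":0,"twist":-3.98}
  ]
}}

```text
t: 18.35
tool_pos: [0.5377, -0.0092, 0.1541]
tool_rot: [3.117, -0.339, -0.02]
contact_force: [0.7, 0.5, -1.0]
opening: 0.0221
```

Run:
```python
from cells import *
o,M=st(); print(np.degrees(np.arctan2(M[1,1],M[0,1])), (np.array([.5387,-.0083])-o['tool_pos'][:2])/.06); shot('wrist','w18')
```

```text
t 18.35 pos [ 0.5377 -0.0092  0.1541] z [-0.013 -0.005 -1.   ] jaw(y) [-0.215 -0.977  0.007] F [ 0.69  0.49 -0.97] T [-0.   -0.05 -0.01] op 0.0221 q [-0.15 -0.09  1.88 -0.01  1.36  1.64]
-102.42666975930679 [0.01605933 0.01445589]
```

View pics/w18.png

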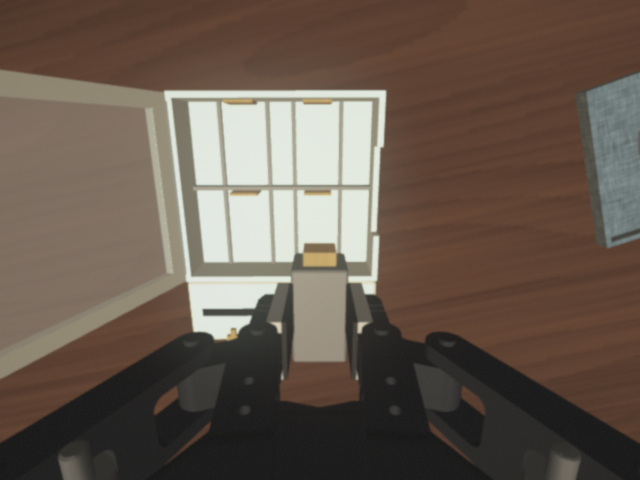

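The bays' brass plates are at (317,192) and (245,192) for the near row and at (317,101) and (238,101) for the far row. The battery's nose points to them. Checking the pack pose and the battery's offset in the grip:

```bash
cat >> h.py <<'E'
O=np.array([.5747,.0115]); EX=np.array([.9771,-.2129]); EY=np.array([.2129,.9771])
def pk(p): d=np.array(p)[:2]-O; return np.round([d@EX*1000,d@EY*1000],1)
E
python3 - <<'E'
from cells import *
o,M=st(); im=shot('wrist')
for n,p,z in [('c1',(165,91),.05),('c2',(386,91),.05),('plate bay0',(317,193),.03),('plate bay2',(317,102),.03),('plate3',(238,101),.03),('rib l',(296,230),.021),('rib r',(341,230),.021),('midrib',(320,187),.026),('ribl far',(222,150),.021)]:
    print(n,pk(ray(im,*p,z)))
z=o['tool_pos'][2]; print('tcp',pk(o['tool_pos']))
for n,p,dz in [('body front',(320,269),.0055),('body back',(320,361),.0055),('bl',(293,300),.0055),('br',(347,300),.0055),('noseend',(320,252),.0005)]:
    print(n,pk(ray(im,*p,z+dz)))
P=pts(im); print(P[300,320],P[258,320])
E
```

```text
t 18.4 pos [ 0.5371 -0.0083  0.1541] z [-0.014 -0.004 -1.   ] jaw(y) [-0.213 -0.977  0.007] F [-0.28 -0.1  -0.84] T [-0.   -0.04 -0.02] op 0.0225 q [-0.15 -0.09  1.88 -0.01  1.36  1.64]
c1 [64.5 70.5]
c2 [ 64.5 -71.4]
plate bay0 [ -4.6 -26.8]
plate bay2 [ 59.5 -27. ]
plate3 [60.1 28.3]
rib l [-35.7 -10. ]
rib r [-35.8 -46. ]
midrib [ -0.6 -29.1]
ribl far [26.5 44.3]
tcp [-32.5 -27.3]
body front [-15.3 -27.8]
body back [-59.2 -27.8]
bl [-29.3 -16.4]
br [-29.4 -39.2]
noseend [ -9.6 -27.8]
[ 0.5403929  -0.00944756  0.16018085] [ 0.55689547 -0.01309594  0.15504238]
```

Request:
{"api": "jog_arm", "payload": {
  "steps": [
    {"dx":0.06,"dy":0,"dz":-0.6,"twist":0},
    {"dx":0.06,"dy":0,"dz":-1.2,"twist":0},
    {"dx":0.06,"dy":0,"dz":-1.5,"twist":0},
    {"dx":0.06,"dy":0,"dz":-1.5,"twist":0}
  ]
}}

```text
t: 18.95
tool_pos: [0.5389, -0.007, 0.0628]
tool_rot: [3.118, -0.333, -0.026]
contact_force: [-0.1, 0.5, -0.5]
opening: 0.0223
```

Run:
```python
from cells import *
o,M=st(); im=shot('wrist','w19'); z=o['tool_pos'][2]; print('tcp',pk(o['tool_pos']),np.degrees(np.arctan2(M[1,1],M[0,1])))
for n,p,dz in [('body front',(320,269),.0055),('body back',(320,361),.0055)]:
    print(n,pk(ray(im,*p,z+dz)))
```

```text
t 18.95 pos [ 0.5389 -0.007   0.0628] z [-0.017 -0.004 -1.   ] jaw(y) [-0.211 -0.977  0.007] F [-0.09  0.47 -0.55] T [-0.   -0.01 -0.  ] op 0.0223 q [-0.15  0.03  1.94 -0.01  1.19  1.64]
tcp [-31.  -25.7] -102.19082108686456
body front [-13.8 -26.1]
body back [-57.8 -26.2]
```

View pics/w19.png

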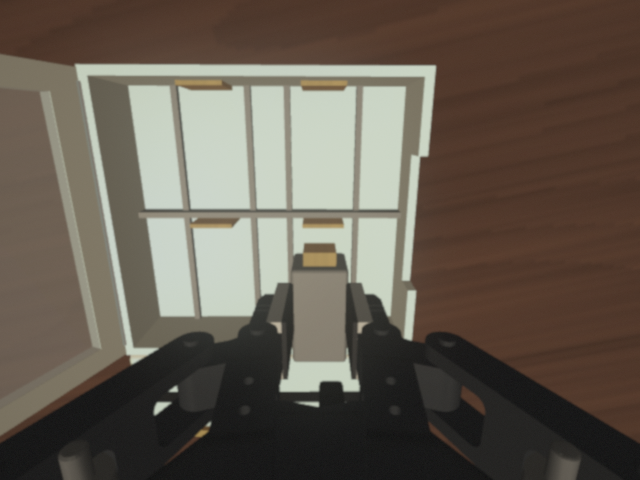

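Request:
{"api": "jog_arm", "payload": {
  "steps": [
    {"dx":0.02,"dy":-0.01,"dz":-0.2,"twist":0},
    {"dx":0.02,"dy":-0.01,"dz":-0.35,"twist":0},
    {"dx":0.02,"dy":-0.01,"dz":-0.43,"twist":0},
    {"dx":0.02,"dy":-0.01,"dz":-0.43,"twist":0}
  ]
}}

```text
t: 19.5
tool_pos: [0.5411, -0.0079, 0.0381]
tool_rot: [3.118, -0.334, -0.023]
contact_force: [-1.0, -0.0, 0.3]
opening: 0.022
```

Run:
```python
from cells import *
o,M=st(); im=shot('wrist','w20'); z=o['tool_pos'][2]; print('tcp',pk(o['tool_pos']),np.degrees(np.arctan2(M[1,1],M[0,1])))
for n,p,dz in [('body front',(320,269),.0055),('body back',(320,361),.0055)]:
    print(n,pk(ray(im,*p,z+dz)))
```

```text
t 19.5 pos [ 0.5411 -0.0079  0.0381] z [-0.015 -0.004 -1.   ] jaw(y) [-0.212 -0.977  0.007] F [-1.04 -0.03  0.26] T [-0.04 -0.03  0.01] op 0.022 q [-0.15  0.07  1.94 -0.01  1.15  1.64]
tcp [-28.7 -26.2] -102.21406035850681
body front [-11.5 -26.5]
body back [-55.4 -26.6]
```

Request:
{"api": "jog_arm", "payload": {
  "steps": [
    {"dx":0,"dy":0,"dz":-0.02,"twist":0},
    {"dx":0,"dy":0,"dz":-0.02,"twist":0},
    {"dx":0,"dy":0,"dz":0,"twist":0},
    {"dx":0,"dy":0,"dz":0.4,"twist":0},
    {"dx":0,"dy":0,"dz":1,"twist":0}
  ],
  "gripper": 155
}}

```text
t: 20.18
tool_pos: [0.5402, -0.0078, 0.098]
tool_rot: [3.118, -0.334, -0.026]
contact_force: [0.6, 0.1, 0.2]
opening: 0.0336
```

Request:
{"api": "jog_arm", "payload": {
  "steps": [
    {"dx":-0.2,"dy":0,"dz":0.8,"twist":0},
    {"dx":-0.6,"dy":0,"dz":1.2,"twist":0},
    {"dx":-0.9,"dy":0,"dz":1.5,"twist":0}
  ]
}}

```text
t: 20.55
tool_pos: [0.4861, -0.0079, 0.1899]
tool_rot: [3.118, -0.334, -0.023]
contact_force: [0.6, -0.2, -0.6]
opening: 0.034
```

Run:
```python
from cells import *
o,M=st(); im=shot('wrist','w21');shot('side','s21');
```

```text
t 20.55 pos [ 0.4861 -0.0079  0.1899] z [-0.015 -0.004 -1.   ] jaw(y) [-0.212 -0.977  0.007] F [ 0.63 -0.2  -0.6 ] T [ 0.02 -0.    0.03] op 0.034 q [-0.17 -0.25  1.96 -0.01  1.44  1.62]
```

View pics/w21.png

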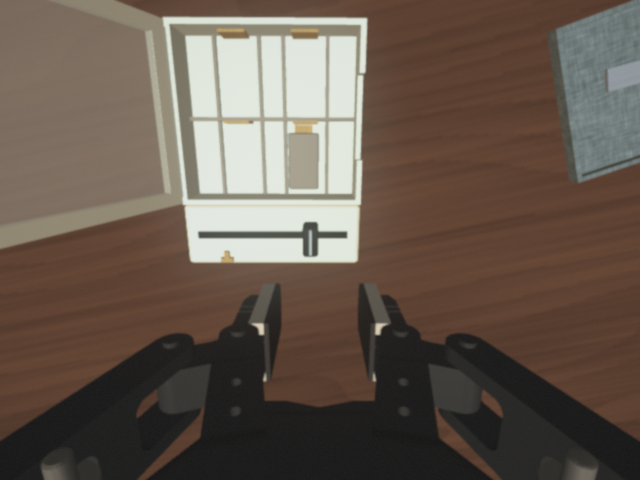

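View pics/s21.png

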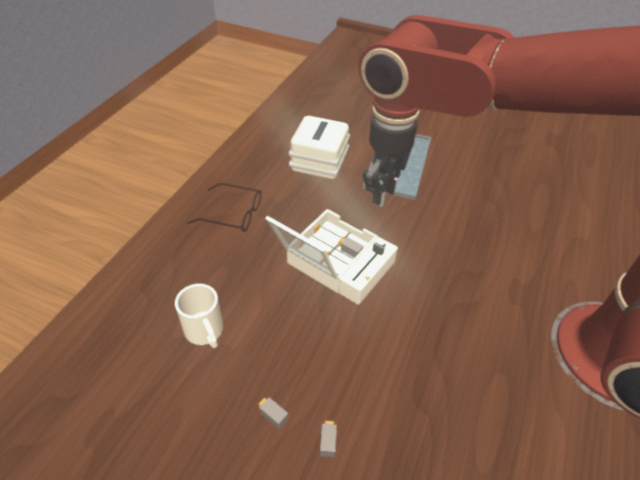

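The battery sits in bay0 (seen at (303,160), nose to the plate at (303,127)). In the same view the dimmer grip is at (310,238) and the pointer at (227,257). On to the next battery.

Request:
{"api": "jog_arm", "payload": {
  "steps": [
    {"dx":-0.4,"dy":0.8,"dz":0.1,"twist":-0.3},
    {"dx":-0.5,"dy":1.8,"dz":0.1,"twist":-0.3},
    {"dx":-0.5,"dy":2.8,"dz":0.1,"twist":-0.3},
    {"dx":-0.5,"dy":3.8,"dz":0.1,"twist":-0.3},
    {"dx":-0.4,"dy":4.8,"dz":0.1,"twist":-0.3}
  ],
  "gripper": 115
}}

```text
t: 21.28
tool_pos: [0.4626, 0.2822, 0.1959]
tool_rot: [3.108, -0.415, -0.018]
contact_force: [0.7, -0.6, 0.9]
opening: 0.0468
```

Request:
{"api": "jog_arm", "payload": {
  "steps": [
    {"dx":0.1,"dy":0.8,"dz":0,"twist":0},
    {"dx":0.1,"dy":1.3,"dz":0,"twist":0},
    {"dx":0.1,"dy":1.3,"dz":0,"twist":0}
  ]
}}

```text
t: 21.65
tool_pos: [0.4682, 0.3619, 0.1945]
tool_rot: [3.108, -0.41, -0.02]
contact_force: [0.6, 0.1, -0.2]
opening: 0.0469
```

Run:
```python
from cells import *
o,M=st(); im=shot('wrist','w22'); cells(im); print(np.degrees(np.arctan2(M[1,1],M[0,1])))
```

```text
t 21.65 pos [0.4682 0.3619 0.1945] z [-0.014 -0.005 -1.   ] jaw(y) [-0.259 -0.966  0.008] F [ 0.59  0.12 -0.21] T [ 0.    0.   -0.05] op 0.0469 q [0.53 0.01 1.72 0.   1.43 2.36]
rej [620.39814815  63.44363929] (0.018306469544768333, 0.09504643827676773)
cell px [286. 159.] grey ctr [0.5228 0.3755] centre [0.5257 0.3747] size [0.0236 0.0429] nose deg -15.3
cell px [313. 265.] grey ctr [0.4235 0.3786] centre [0.4245 0.3757] size [0.024  0.0435] nose deg -70.2
-105.0333575447581
```

View pics/w22.png

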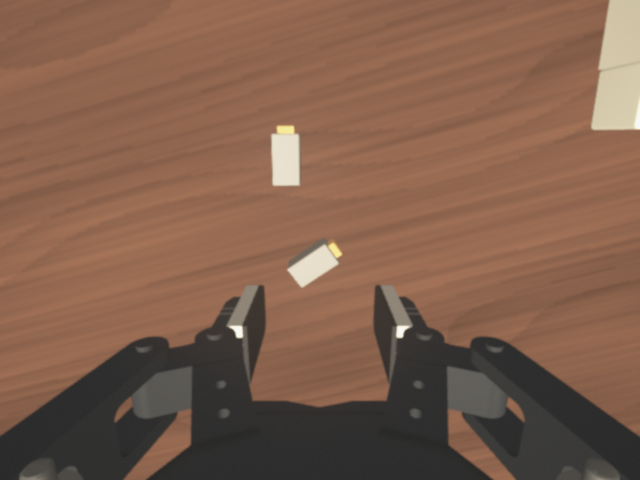

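Request:
{"api": "jog_arm", "payload": {
  "steps": [
    {"dx":0.5,"dy":0.1,"dz":-0.3,"twist":0},
    {"dx":0.94,"dy":0.21,"dz":-0.8,"twist":0},
    {"dx":0.94,"dy":0.21,"dz":-1.6,"twist":0},
    {"dx":0.94,"dy":0.21,"dz":-2.1,"twist":0},
    {"dx":0.94,"dy":0.21,"dz":-2.1,"twist":0}
  ]
}}

```text
t: 22.32
tool_pos: [0.5227, 0.3706, 0.0647]
tool_rot: [3.102, -0.414, -0.029]
contact_force: [-0.3, 0.6, 0.1]
opening: 0.0471
```

Run:
```python
from cells import *
o,M=st(); im=shot('wrist','w23'); c=cells(im); print(np.degrees(np.arctan2(M[1,1],M[0,1])))
```

```text
t 22.325 pos [0.5227 0.3706 0.0647] z [-0.02  -0.009 -1.   ] jaw(y) [-0.262 -0.965  0.014] F [-0.29  0.58  0.1 ] T [-0.06  0.01  0.03] op 0.0471 q [0.5  0.25 1.68 0.   1.23 2.34]
cell px [309. 268.] grey ctr [0.5232 0.3756] centre [0.5261 0.3748] size [0.0236 0.0441] nose deg -15.3
rej [358.98309179 395.16183575] (0.028064094483852386, 0.012531489133834839)
-105.196743612476
```

View pics/w23.png

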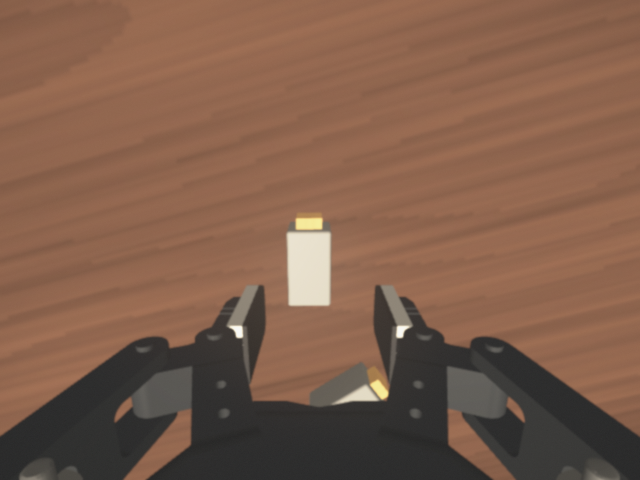

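Request:
{"api": "jog_arm", "payload": {
  "steps": [
    {"dx":0.05,"dy":0.08,"dz":-0.3,"twist":0},
    {"dx":0.05,"dy":0.08,"dz":-0.6,"twist":0},
    {"dx":0.05,"dy":0.08,"dz":-0.78,"twist":0},
    {"dx":0.05,"dy":0.08,"dz":-0.78,"twist":0}
  ]
}}

```text
t: 22.88
tool_pos: [0.5262, 0.3761, 0.0189]
tool_rot: [3.103, -0.413, -0.027]
contact_force: [0.6, -0.4, -0.2]
opening: 0.0467
```

Request:
{"api": "jog_arm", "payload": {
  "steps": [
    {"dx":0,"dy":0,"dz":0,"twist":0},
    {"dx":0,"dy":0,"dz":0,"twist":0},
    {"dx":0,"dy":0,"dz":0,"twist":0},
    {"dx":0,"dy":0,"dz":0,"twist":0}
  ],
  "gripper": 255,
  "newtons": 50
}}

```text
t: 23.38
tool_pos: [0.5266, 0.3763, 0.0196]
tool_rot: [3.104, -0.413, -0.026]
contact_force: [-0.6, 0.1, 2.3]
opening: 0.022
```

Request:
{"api": "jog_arm", "payload": {
  "steps": [
    {"dx":0,"dy":0,"dz":0.5,"twist":0},
    {"dx":0,"dy":0,"dz":1.0,"twist":0},
    {"dx":0,"dy":0,"dz":1.0,"twist":0}
  ]
}}

```text
t: 23.75
tool_pos: [0.5285, 0.3774, 0.0827]
tool_rot: [3.108, -0.414, -0.018]
contact_force: [-0.2, -0.2, -0.5]
opening: 0.0217
```

Run:
```python
from cells import *
o,M=st(); im=shot('wrist','w24')
```

```text
t 23.75 pos [0.5285 0.3774 0.0827] z [-0.012 -0.005 -1.   ] jaw(y) [-0.262 -0.965  0.008] F [-0.15 -0.17 -0.5 ] T [-0.03 -0.03 -0.04] op 0.0217 q [0.5  0.25 1.66 0.   1.25 2.34]
```

View pics/w24.png

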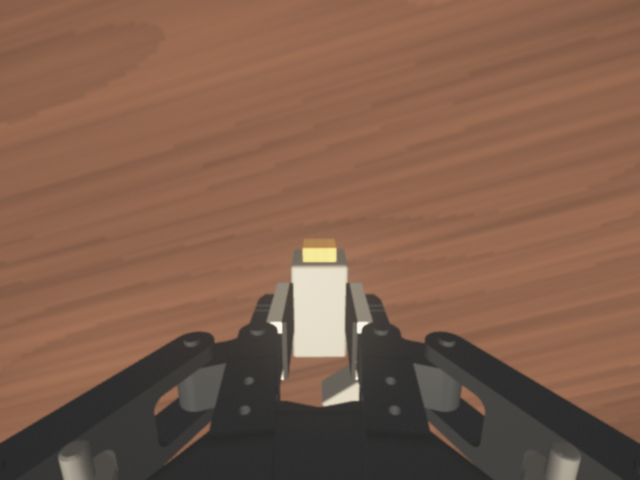

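Request:
{"api": "jog_arm", "payload": {
  "steps": [
    {"dx":-0.6,"dy":-0.3,"dz":0.7,"twist":0.3},
    {"dx":-1.1,"dy":-1.0,"dz":1.3,"twist":0.3},
    {"dx":-1.3,"dy":-2.0,"dz":1.3,"twist":0.3},
    {"dx":-1.3,"dy":-3.0,"dz":1.3,"twist":0.3},
    {"dx":-1.3,"dy":-4.0,"dz":1.3,"twist":0.3}
  ]
}}

```text
t: 24.42
tool_pos: [0.4477, 0.1349, 0.1564]
tool_rot: [3.114, -0.331, -0.026]
contact_force: [1.4, -0.5, -0.9]
opening: 0.0217
```

Request:
{"api": "jog_arm", "payload": {
  "steps": [
    {"dx":0,"dy":-1,"dz":0,"twist":0},
    {"dx":0.4,"dy":-1.9,"dz":0,"twist":0},
    {"dx":1.1,"dy":-2.5,"dz":0,"twist":0},
    {"dx":1.9,"dy":-2.7,"dz":0,"twist":0},
    {"dx":2.4,"dy":-2.7,"dz":0,"twist":0}
  ]
}}

```text
t: 25.05
tool_pos: [0.5922, -0.0284, 0.1536]
tool_rot: [3.114, -0.334, -0.032]
contact_force: [-0.5, 0.4, -0.8]
opening: 0.0216
```

Run:
```python
from cells import *
o,M=st(); print(np.degrees(np.arctan2(M[1,1],M[0,1])), pk(o['tool_pos']),(np.array([.5993,-.0215])-o['tool_pos'][:2])/.06); im=shot('wrist','w25')
z=o['tool_pos'][2]
for n,p,dz in [('body front',(320,265),.0045),('body back',(320,356),.0045)]:
    print(n,pk(ray(im,*p,z+dz)))
```

```text
t 25.05 pos [ 0.5922 -0.0284  0.1536] z [-0.021 -0.007 -1.   ] jaw(y) [-0.212 -0.977  0.012] F [-0.5   0.35 -0.75] T [-0.03 -0.02 -0.01] op 0.0216 q [-0.17  0.05  1.75 -0.01  1.36  1.62]
-102.24282755331035 [ 25.6 -35.3] [0.11821612 0.11556984]
body front [ 44.2 -35.7]
body back [  0.7 -35.7]
```

View pics/w25.png

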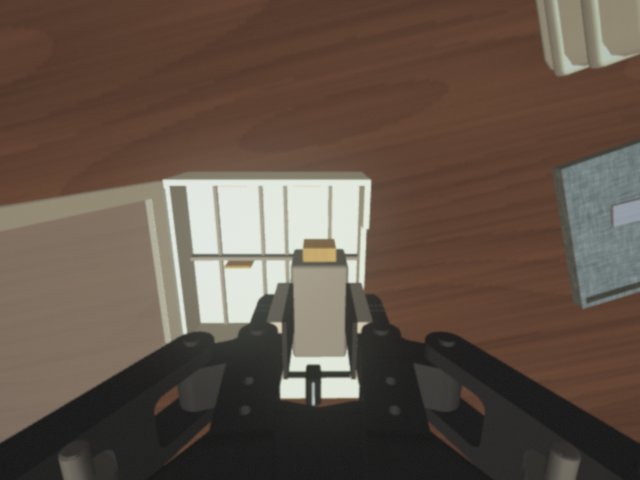

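Request:
{"api": "jog_arm", "payload": {
  "steps": [
    {"dx":0.12,"dy":0.12,"dz":0,"twist":0},
    {"dx":0.12,"dy":0.12,"dz":-0.5,"twist":0},
    {"dx":0.12,"dy":0.12,"dz":-1.0,"twist":0},
    {"dx":0.12,"dy":0.12,"dz":-1.48,"twist":0},
    {"dx":0.12,"dy":0.12,"dz":-1.48,"twist":0}
  ]
}}

```text
t: 25.72
tool_pos: [0.5982, -0.0197, 0.0608]
tool_rot: [3.115, -0.332, -0.04]
contact_force: [-0.7, 0.8, -0.6]
opening: 0.022
```

Run:
```python
from cells import *
o,M=st(); print(np.degrees(np.arctan2(M[1,1],M[0,1])), pk(o['tool_pos'])); im=shot('wrist','w26')
z=o['tool_pos'][2]
for n,p,dz in [('body front',(320,265),.0045),('body back',(320,356),.0045)]:
    print(n,pk(ray(im,*p,z+dz)))
```

```text
t 25.725 pos [ 0.5982 -0.0197  0.0608] z [-0.027 -0.006 -1.   ] jaw(y) [-0.211 -0.977  0.012] F [-0.74  0.79 -0.6 ] T [-0.04  0.    0.  ] op 0.022 q [-0.15  0.17  1.79 -0.01  1.21  1.63]
-102.16716222956353 [ 29.6 -25.5]
body front [ 48.3 -25.8]
body back [  4.6 -26. ]
```

View pics/w26.png

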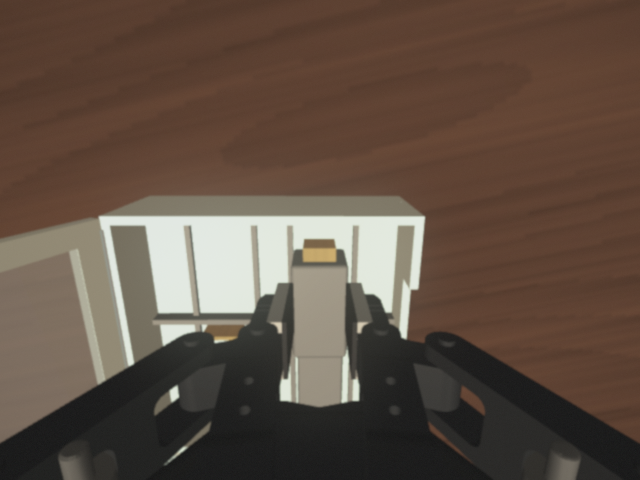

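Request:
{"api": "jog_arm", "payload": {
  "steps": [
    {"dx":0,"dy":-0.01,"dz":-0.2,"twist":0},
    {"dx":0,"dy":-0.01,"dz":-0.3,"twist":0},
    {"dx":0,"dy":-0.01,"dz":-0.37,"twist":0},
    {"dx":0,"dy":-0.01,"dz":-0.37,"twist":0}
  ]
}}

```text
t: 26.28
tool_pos: [0.5999, -0.0207, 0.0408]
tool_rot: [3.115, -0.332, -0.034]
contact_force: [0.4, -0.4, -0.7]
opening: 0.0219
```

Run:
```python
from cells import *
o,M=st(); print(np.degrees(np.arctan2(M[1,1],M[0,1])), pk(o['tool_pos'])); im=shot('wrist','w27')
z=o['tool_pos'][2]
for n,p,dz in [('body front',(320,265),.0045),('body back',(320,356),.0045)]:
    print(n,pk(ray(im,*p,z+dz)))
```

```text
t 26.275 pos [ 0.5999 -0.0207  0.0408] z [-0.023 -0.007 -1.   ] jaw(y) [-0.211 -0.977  0.011] F [ 0.45 -0.35 -0.69] T [-0.   -0.06 -0.  ] op 0.0219 q [-0.15  0.2   1.79 -0.01  1.17  1.63]
-102.177212280523 [ 31.5 -26.1]
body front [ 50.1 -26.4]
body back [  6.5 -26.5]
```

Request:
{"api": "jog_arm", "payload": {
  "steps": [
    {"dx":0,"dy":0,"dz":-0.06,"twist":0},
    {"dx":0,"dy":0,"dz":-0.06,"twist":0},
    {"dx":0,"dy":0,"dz":-0.06,"twist":0}
  ]
}}

```text
t: 26.7
tool_pos: [0.6003, -0.0207, 0.0376]
tool_rot: [3.115, -0.332, -0.033]
contact_force: [0.9, -0.6, -0.7]
opening: 0.0221
```

Request:
{"api": "jog_arm", "payload": {
  "steps": [
    {"dx":0,"dy":0,"dz":0,"twist":0},
    {"dx":0,"dy":0,"dz":0,"twist":0},
    {"dx":0,"dy":0,"dz":0,"twist":0},
    {"dx":0,"dy":0,"dz":0.4,"twist":0},
    {"dx":0,"dy":0,"dz":1,"twist":0}
  ],
  "gripper": 155
}}

```text
t: 27.32
tool_pos: [0.5989, -0.0205, 0.0966]
tool_rot: [3.115, -0.332, -0.039]
contact_force: [1.5, 0.5, -0.3]
opening: 0.0333
```

Request:
{"api": "jog_arm", "payload": {
  "steps": [
    {"dx":-0.2,"dy":0,"dz":0.8,"twist":0},
    {"dx":-0.8,"dy":0,"dz":1.4,"twist":0},
    {"dx":-1.6,"dy":0,"dz":1.5,"twist":0},
    {"dx":-1.9,"dy":0,"dz":1.5,"twist":0}
  ]
}}

```text
t: 27.82
tool_pos: [0.4836, -0.0205, 0.1877]
tool_rot: [3.115, -0.333, -0.036]
contact_force: [0.3, 0.5, -0.5]
opening: 0.0334
```

Run:
```python
from cells import *
o,M=st(); im=shot('wrist','w28');shot('side','s28');
```

```text
t 27.825 pos [ 0.4836 -0.0205  0.1877] z [-0.024 -0.007 -1.   ] jaw(y) [-0.211 -0.977  0.011] F [ 0.31  0.48 -0.47] T [ 0.   -0.05  0.02] op 0.0334 q [-0.19 -0.25  1.97 -0.01  1.45  1.6 ]
```

View pics/w28.png

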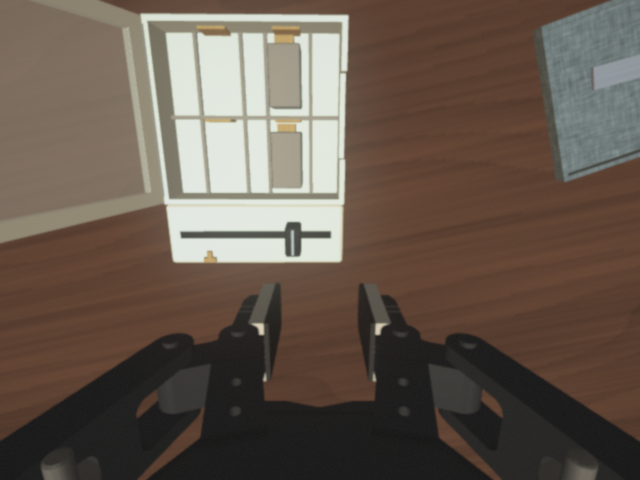

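View pics/s28.png

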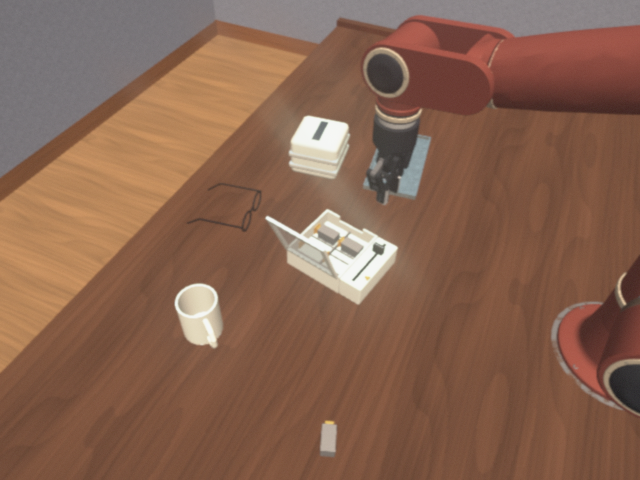

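Two batteries are in bay0 and bay2, noses to the plates. The third is next. It needs the other jaw heading, because of the last joint's range.

Request:
{"api": "jog_arm", "payload": {
  "steps": [
    {"dx":-0.3,"dy":0.6,"dz":0.1,"twist":1},
    {"dx":-0.5,"dy":1.3,"dz":0.1,"twist":2},
    {"dx":-0.6,"dy":2.0,"dz":0.1,"twist":3},
    {"dx":-0.6,"dy":2.8,"dz":0.1,"twist":4},
    {"dx":-0.6,"dy":3.6,"dz":0.1,"twist":5}
  ],
  "gripper": 115
}}

```text
t: 28.55
tool_pos: [0.4482, 0.1973, 0.1929]
tool_rot: [2.952, 1.02, -0.027]
contact_force: [0.3, -0.1, 0.1]
opening: 0.0466
```

Request:
{"api": "jog_arm", "payload": {
  "steps": [
    {"dx":-0.1,"dy":0.4,"dz":0,"twist":1},
    {"dx":-0.1,"dy":0.8,"dz":0,"twist":2},
    {"dx":-0.1,"dy":1.2,"dz":0,"twist":3},
    {"dx":-0.1,"dy":1.6,"dz":0,"twist":4},
    {"dx":-0.1,"dy":1.8,"dz":0,"twist":5}
  ]
}}

```text
t: 29.18
tool_pos: [0.4427, 0.3069, 0.1927]
tool_rot: [2.233, 2.176, -0.012]
contact_force: [0.0, -0.1, -0.2]
opening: 0.0468
```

Request:
{"api": "jog_arm", "payload": {
  "steps": [
    {"dx":0,"dy":0,"dz":0,"twist":1},
    {"dx":0,"dy":0,"dz":0,"twist":2},
    {"dx":0,"dy":0,"dz":0,"twist":2.4},
    {"dx":0,"dy":0,"dz":0,"twist":2.4}
  ]
}}

```text
t: 29.68
tool_pos: [0.4431, 0.3072, 0.1924]
tool_rot: [1.732, 2.591, -0.004]
contact_force: [1.2, -0.2, 0.1]
opening: 0.0468
```

Run:
```python
from cells import *
o,M=st(); im=shot('wrist','w29'); cells(im); print(np.degrees(np.arctan2(M[1,1],M[0,1])))
```

```text
t 29.675 pos [0.4431 0.3072 0.1924] z [ 0.019 -0.016 -1.   ] jaw(y) [0.924 0.382 0.011] F [ 1.23 -0.19  0.07] T [ 0.01  0.02 -0.02] op 0.0468 q [ 0.48 -0.13  1.86 -0.02  1.41  0.09]
cell px [328. 127.] grey ctr [0.4232 0.3785] centre [0.4242 0.3757] size [0.0236 0.0435] nose deg -70.0
rej [539.75026795 326.72883173] (0.03275643289089203, 0.07375134527683258)
22.477363012257932
```

View pics/w29.png

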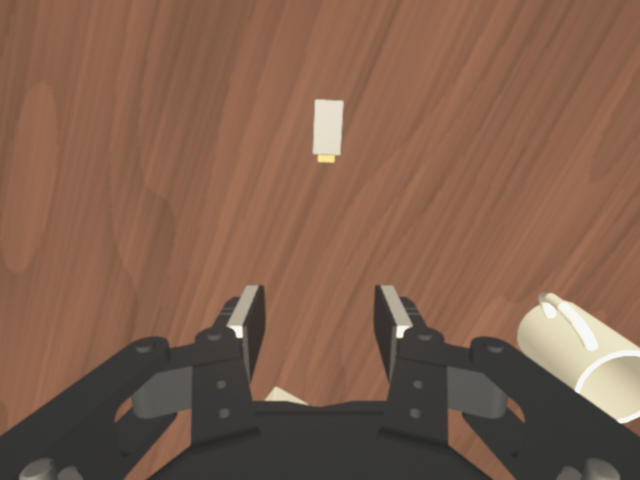

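Request:
{"api": "jog_arm", "payload": {
  "steps": [
    {"dx":-0.2,"dy":0.6,"dz":-0.3,"twist":-0.25},
    {"dx":-0.32,"dy":1.16,"dz":-0.8,"twist":-0.25},
    {"dx":-0.32,"dy":1.16,"dz":-1.6,"twist":-0.25},
    {"dx":-0.32,"dy":1.16,"dz":-2.1,"twist":-0.25},
    {"dx":-0.32,"dy":1.16,"dz":-2.1,"twist":-0.25}
  ]
}}

```text
t: 30.35
tool_pos: [0.4218, 0.3755, 0.0631]
tool_rot: [1.791, 2.554, -0.015]
contact_force: [0.2, -0.2, -0.5]
opening: 0.0468
```

Run:
```python
from cells import *
o,M=st(); im=shot('wrist','w30'); cells(im); print(np.degrees(np.arctan2(M[1,1],M[0,1])))
```

```text
t 30.35 pos [0.4218 0.3755 0.0631] z [ 0.013 -0.021 -1.   ] jaw(y) [0.94  0.341 0.005] F [ 0.16 -0.24 -0.52] T [0.01 0.01 0.02] op 0.0468 q [ 0.61  0.08  1.88 -0.03  1.18  0.27]
cell px [323. 260.] grey ctr [0.4225 0.3798] centre [0.4235 0.377 ] size [0.0237 0.0451] nose deg -70.3
19.91781196048926
```

View pics/w30.png

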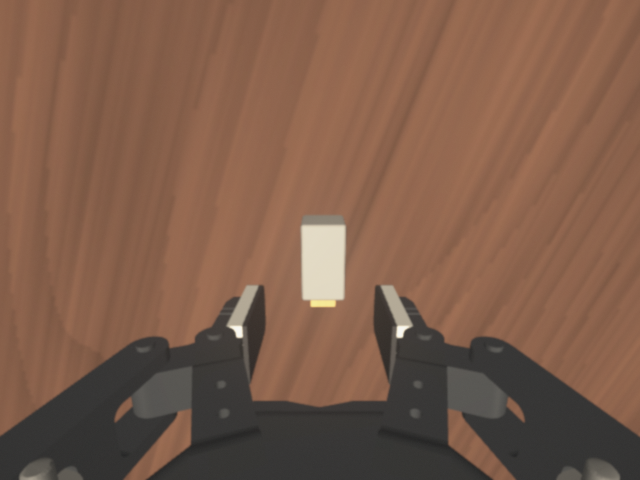

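Request:
{"api": "jog_arm", "payload": {
  "steps": [
    {"dx":0.03,"dy":0.02,"dz":-0.3,"twist":0},
    {"dx":0.03,"dy":0.02,"dz":-0.6,"twist":0},
    {"dx":0.03,"dy":0.02,"dz":-0.75,"twist":0},
    {"dx":0.03,"dy":0.02,"dz":-0.75,"twist":0}
  ]
}}

```text
t: 30.9
tool_pos: [0.4245, 0.3771, 0.0193]
tool_rot: [1.791, 2.553, -0.012]
contact_force: [0.6, 0.4, 1.3]
opening: 0.0472
```

Request:
{"api": "jog_arm", "payload": {
  "steps": [
    {"dx":0,"dy":0,"dz":0,"twist":0},
    {"dx":0,"dy":0,"dz":0,"twist":0},
    {"dx":0,"dy":0,"dz":0,"twist":0},
    {"dx":0,"dy":0,"dz":0,"twist":0}
  ],
  "gripper": 255,
  "newtons": 50
}}

```text
t: 31.4
tool_pos: [0.425, 0.3774, 0.02]
tool_rot: [1.791, 2.553, -0.01]
contact_force: [-0.6, 1.2, 2.4]
opening: 0.0217
```

Request:
{"api": "jog_arm", "payload": {
  "steps": [
    {"dx":0,"dy":0,"dz":0.5,"twist":0},
    {"dx":0,"dy":0,"dz":1.0,"twist":0},
    {"dx":0,"dy":0,"dz":1.0,"twist":0}
  ]
}}

```text
t: 31.78
tool_pos: [0.4267, 0.3786, 0.0828]
tool_rot: [1.789, 2.551, -0.002]
contact_force: [-0.3, 0.0, 0.0]
opening: 0.0218
```

Run:
```python
from cells import *
o,M=st(); im=shot('wrist','w31')
```

```text
t 31.775 pos [0.4267 0.3786 0.0828] z [ 0.02  -0.015 -1.   ] jaw(y) [0.94  0.341 0.014] F [-0.25  0.    0.03] T [-0.01 -0.   -0.04] op 0.0218 q [ 0.61  0.06  1.87 -0.03  1.21  0.27]
```

View pics/w31.png

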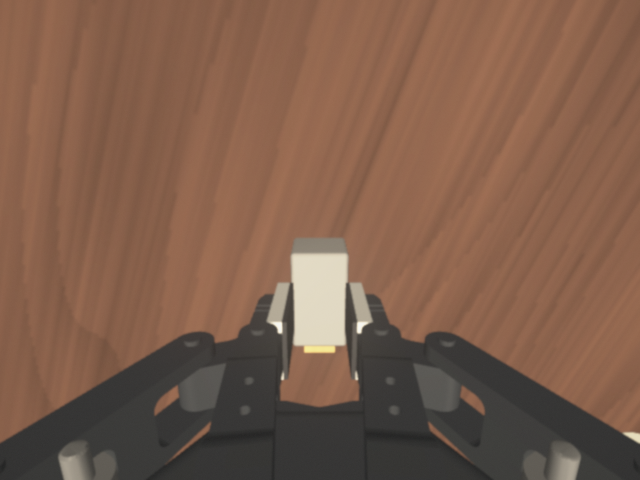

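The third battery is held (top face rows 253–346, nose towards the image bottom). Before the cover-side bay I'll measure the gripper's outline with the wrist depth, to check clearance to the leaning cover.

Run:
```python
from cells import *
o,M=st(); im=shot('wrist'); P=pts(im); ok=im['range_z']>0
Q=(P[ok]-o['tool_pos'])@M
v,u=np.nonzero(ok)
m=(Q[:,2]<0.0)&(Q[:,2]>-.2)
print(ok.mean(), m.sum(), im['range_z'][ok].min())
for a in range(-150,10,10):
    s=m&(Q[:,2]*1000>=a)&(Q[:,2]*1000<a+10)
    if s.sum()>5: print('behind',-a-5,'|y|max',round(np.abs(Q[s,1]).max()*1000,1),'px',u[s][np.abs(Q[s,1]).argmax()],v[s][np.abs(Q[s,1]).argmax()],'x',np.round(Q[s,0].min()*1000),np.round(Q[s,0].max()*1000))
```

```text
t 31.825 pos [0.4255 0.3778 0.0808] z [ 0.017 -0.017 -1.   ] jaw(y) [0.94  0.341 0.01 ] F [-0.64  0.17 -0.42] T [ 0.05  0.01 -0.04] op 0.0211 q [ 0.61  0.06  1.87 -0.03  1.21  0.27]
0.9960709635416667 76146 0.05176053
behind 105 |y|max 20.0 px 193 478 x 18.0 22.0
behind 95 |y|max 59.7 px 639 455 x 6.0 21.0
behind 85 |y|max 63.3 px 6 440 x -6.0 19.0
behind 75 |y|max 59.6 px 44 417 x -13.0 18.0
behind 65 |y|max 54.1 px 98 385 x -13.0 18.0
behind 55 |y|max 48.3 px 142 359 x -13.0 14.0
behind 45 |y|max 43.1 px 465 340 x -10.0 14.0
behind 35 |y|max 24.5 px 250 322 x -12.0 12.0
behind 25 |y|max 24.7 px 388 319 x -11.0 12.0
behind 15 |y|max 24.6 px 258 302 x -12.0 12.0
behind 5 |y|max 23.2 px 263 296 x -26.0 25.0
```

Clearance to the cover is about 9 mm at the tightest, so bay1 is fine with a small opening. Carrying it over.

Request:
{"api": "jog_arm", "payload": {
  "steps": [
    {"dx":0.1,"dy":-0.6,"dz":0.7,"twist":1},
    {"dx":0.3,"dy":-1.4,"dz":1.4,"twist":2},
    {"dx":0.3,"dy":-2.3,"dz":1.4,"twist":3},
    {"dx":0.3,"dy":-3.2,"dz":1.4,"twist":4},
    {"dx":0.3,"dy":-4.2,"dz":1.4,"twist":5}
  ]
}}

```text
t: 32.5
tool_pos: [0.4419, 0.1323, 0.1615]
tool_rot: [0.576, 3.067, 0.003]
contact_force: [1.3, 0.1, -0.2]
opening: 0.0218
```

Request:
{"api": "jog_arm", "payload": {
  "steps": [
    {"dx":0,"dy":-0.9,"dz":0,"twist":0.78},
    {"dx":0.4,"dy":-1.3,"dz":0,"twist":0.78},
    {"dx":1.0,"dy":-1.3,"dz":0,"twist":0.78},
    {"dx":1.6,"dy":-1.3,"dz":0,"twist":0.78},
    {"dx":1.65,"dy":-1.3,"dz":0,"twist":0.78}
  ]
}}

```text
t: 33.12
tool_pos: [0.5411, 0.054, 0.1591]
tool_rot: [0.367, 3.103, 0.005]
contact_force: [0.5, -0.2, -0.9]
opening: 0.0216
```

Run:
```python
from cells import *
o,M=st(); print(np.degrees(np.arctan2(M[1,1],M[0,1])), pk(o['tool_pos'])); im=shot('wrist','w32')
z=o['tool_pos'][2]
for n,p,dz in [('body back',(320,253),.004),('body front',(320,346),.004)]:
    print(n,pk(ray(im,*p,z+dz)))
```

```text
t 33.125 pos [0.5411 0.054  0.1591] z [ 0.017  0.001 -1.   ] jaw(y) [0.233 0.972 0.005] F [ 0.52 -0.2  -0.86] T [ 0.04  0.01 -0.01] op 0.0216 q [-0.04 -0.1   1.88  0.    1.34 -1.37]
76.5051681188114 [-41.9  34.4]
body back [-65.8  35.1]
body front [-21.9  34.2]
```

View pics/w32.png

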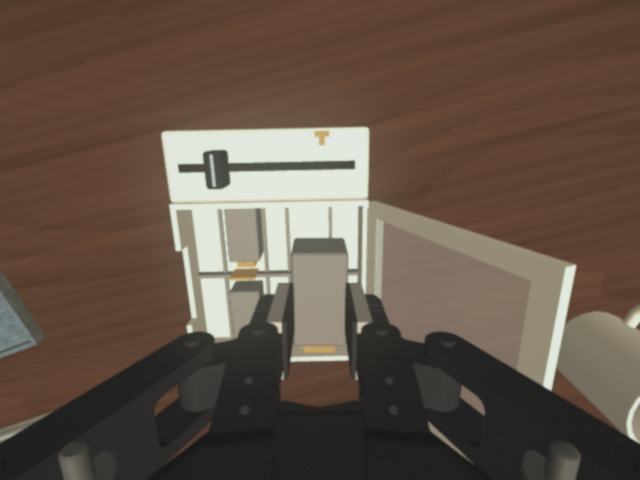

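Request:
{"api": "jog_arm", "payload": {
  "steps": [
    {"dx":0.12,"dy":-0.18,"dz":0,"twist":0.12},
    {"dx":0.12,"dy":-0.18,"dz":-0.5,"twist":0.12},
    {"dx":0.12,"dy":-0.18,"dz":-1.0,"twist":0.12},
    {"dx":0.12,"dy":-0.18,"dz":-1.5,"twist":0.12},
    {"dx":0.12,"dy":-0.18,"dz":-1.5,"twist":0.12}
  ]
}}

```text
t: 33.8
tool_pos: [0.544, 0.0438, 0.0658]
tool_rot: [0.335, 3.114, 0.005]
contact_force: [-0.9, 0.4, 0.8]
opening: 0.0217
```

Run:
```python
from cells import *
o,M=st(); print(np.degrees(np.arctan2(M[1,1],M[0,1])), pk(o['tool_pos'])); im=shot('wrist','w33')
z=o['tool_pos'][2]
for n,p,dz in [('body back',(320,253),.004),('body front',(320,346),.004)]:
    print(n,pk(ray(im,*p,z+dz)))
```

```text
t 33.8 pos [0.544  0.0438 0.0658] z [ 0.01   0.002 -1.   ] jaw(y) [0.212 0.977 0.004] F [-0.88  0.42  0.84] T [-0.04  0.05 -0.02] op 0.0217 q [-0.06  0.02  1.94  0.    1.17 -1.42]
77.73332814016588 [-36.8  25. ]
body back [-60.7  25.2]
body front [-17.   25.2]
```

View pics/w33.png

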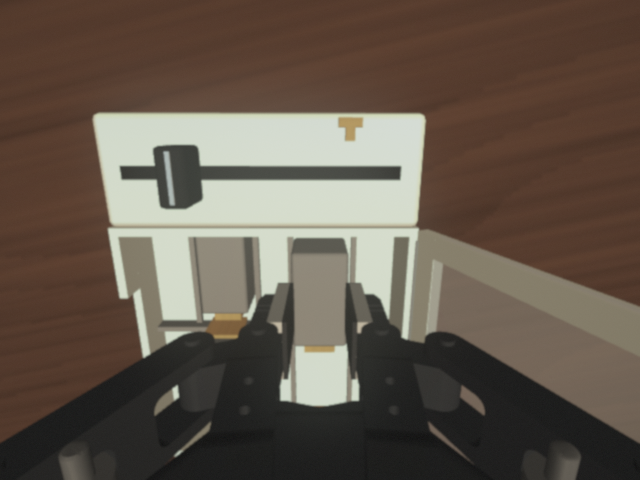

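Request:
{"api": "jog_arm", "payload": {
  "steps": [
    {"dx":0.06,"dy":0,"dz":0,"twist":0},
    {"dx":0.06,"dy":0,"dz":-0.1,"twist":0},
    {"dx":0.06,"dy":0,"dz":-0.25,"twist":0},
    {"dx":0.06,"dy":0,"dz":-0.38,"twist":0},
    {"dx":0.06,"dy":0,"dz":-0.38,"twist":0}
  ]
}}

```text
t: 34.48
tool_pos: [0.5483, 0.0437, 0.0438]
tool_rot: [0.334, 3.113, 0.005]
contact_force: [0.3, 0.5, 0.1]
opening: 0.022
```

Run:
```python
from cells import *
o,M=st(); print(np.degrees(np.arctan2(M[1,1],M[0,1])), pk(o['tool_pos'])); im=shot('wrist','w34')
z=o['tool_pos'][2]
for n,p,dz in [('body back',(320,253),.004),('body front',(320,346),.004)]:
    print(n,pk(ray(im,*p,z+dz)))
```

```text
t 34.475 pos [0.5483 0.0437 0.0438] z [ 0.011  0.002 -1.   ] jaw(y) [0.212 0.977 0.004] F [0.31 0.55 0.14] T [-0.01 -0.   -0.  ] op 0.022 q [-0.06  0.06  1.94  0.    1.13 -1.42]
77.7371786844842 [-32.7  25.9]
body back [-56.5  26.1]
body front [-12.8  26.1]
```

Request:
{"api": "jog_arm", "payload": {
  "steps": [
    {"dx":0,"dy":0,"dz":-0.05,"twist":0},
    {"dx":0,"dy":0,"dz":-0.1,"twist":0},
    {"dx":0,"dy":0,"dz":-0.11,"twist":0}
  ]
}}

```text
t: 34.9
tool_pos: [0.5488, 0.0437, 0.0381]
tool_rot: [0.334, 3.112, 0.005]
contact_force: [-2.9, 0.1, 4.1]
opening: 0.0222
```

Request:
{"api": "jog_arm", "payload": {
  "steps": [
    {"dx":0,"dy":0,"dz":0,"twist":0},
    {"dx":0,"dy":0,"dz":0,"twist":0},
    {"dx":0,"dy":0,"dz":0,"twist":0},
    {"dx":0,"dy":0,"dz":0.4,"twist":0},
    {"dx":0,"dy":0,"dz":1,"twist":0}
  ],
  "gripper": 165
}}

```text
t: 35.52
tool_pos: [0.5475, 0.0438, 0.0972]
tool_rot: [0.335, 3.116, 0.005]
contact_force: [1.0, -0.1, -0.2]
opening: 0.0301
```

Request:
{"api": "jog_arm", "payload": {
  "steps": [
    {"dx":0.1,"dy":-0.4,"dz":0.8,"twist":0},
    {"dx":0.4,"dy":-0.6,"dz":1.4,"twist":0},
    {"dx":0.8,"dy":-0.8,"dz":1.8,"twist":0},
    {"dx":1.1,"dy":-0.8,"dz":1.8,"twist":0}
  ]
}}

```text
t: 36.02
tool_pos: [0.6159, -0.0054, 0.2088]
tool_rot: [0.336, 3.109, 0.004]
contact_force: [-0.5, -0.1, 0.3]
opening: 0.0301
```

Run:
```python
from cells import *
o,M=st(); im=shot('wrist','w35');shot('side','s35'); shot('top','t35')
```

```text
t 36.025 pos [ 0.6159 -0.0054  0.2088] z [ 0.014  0.001 -1.   ] jaw(y) [0.214 0.977 0.004] F [-0.53 -0.08  0.29] T [-0.06  0.04  0.01] op 0.0301 q [-0.13  0.04  1.67  0.    1.42 -1.49]
```

View pics/w35.png

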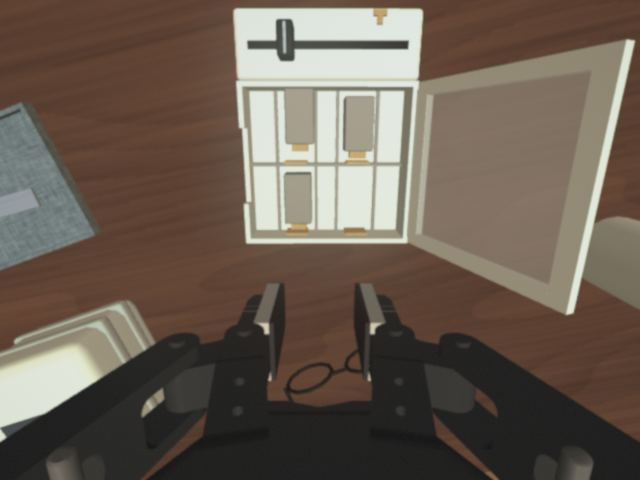

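View pics/s35.png

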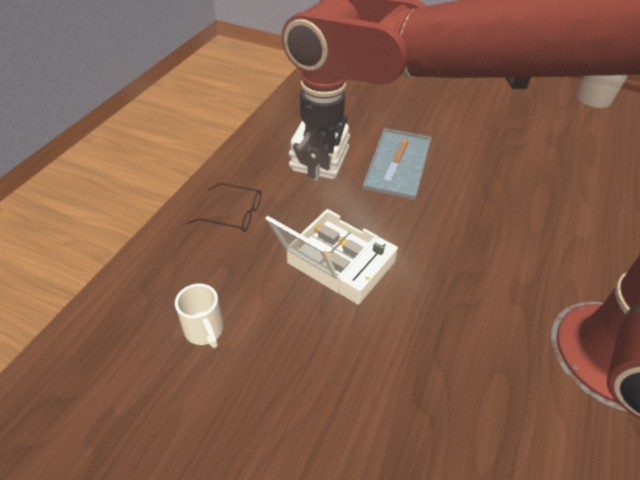

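View pics/t35.png

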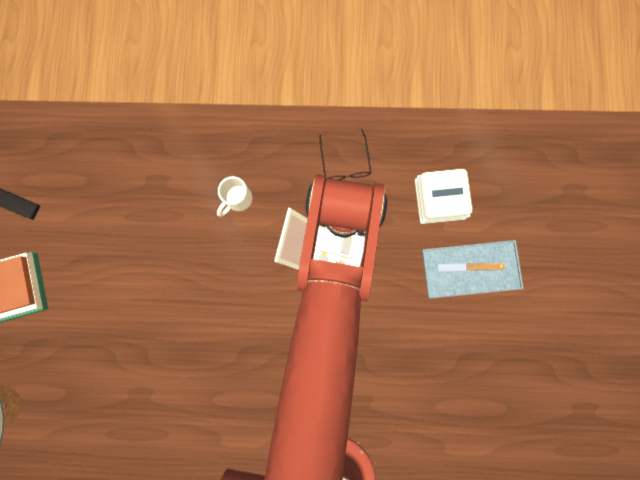

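All three batteries are seated, noses at the plates (299,148), (357,155) and (297,230), and nothing is left on the table. I'll measure the dimmer and pointer in this view.

```bash
cat > dim.py <<'E'
from h import *
def dim(im,zt=0.072):
    f=im['frame'].astype(int);P=pts(im)
    loc=np.stack([(P[...,0]-O[0])*EX[0]+(P[...,1]-O[1])*EX[1],(P[...,0]-O[0])*EY[0]+(P[...,1]-O[1])*EY[1]],-1)
    reg=(loc[...,0]<-.064)&(loc[...,0]>-.12)&(abs(loc[...,1])<.075)&(P[...,2]>.03)&(P[...,2]<.09)
    br=reg&(f[...,0]-f[...,2]>60)
    v,u=np.nonzero(br)
    if len(u):
        q=np.array([pk(ray(im,a,b,.0505)) for a,b in zip(u,v)]);print('marker n',len(u),'x',q[:,0].min(),q[:,0].max(),'y',q[:,1].min(),q[:,1].max(),'mid',(q[:,1].min()+q[:,1].max())/2,'mean',q[:,1].mean())
    g=reg&(P[...,2]>zt-.004)
    v,u=np.nonzero(g)
    if len(u):
        q=loc[g]*1000;print('grip n',len(u),'x',np.percentile(q[:,0],[2,98]),'y',np.percentile(q[:,1],[2,50,98]),'z',np.median(P[g][:,2]))
E
python3 - <<'E'
from dim import *
im=shot('wrist'); dim(im)
for n,p,z in [('c1',(242,241),.05),('c2',(408,241),.05)]: print(n,pk(ray(im,*p,z)))
print(pk(ray(im,380,16,.05)),pk(ray(im,285,38,.072)))
s=shot('side'); dim(s)
E
```

```text
marker n 122 x -115.0 -105.9 y 33.5 42.4 mid 37.95 mean 38.093442622950825
grip n 671 x [-102.30023802  -79.10279945] y [-37.11553468 -31.19974274 -25.72056748] z 0.0725538191156197
c1 [ 59.7 -74.1]
c2 [59.8 70.8]
[-113.2   38. ] [-93.5 -30.6]
marker n 9 x -113.2 -106.9 y 32.9 39.5 mid 36.2 mean 36.46666666666667
grip n 63 x [-103.17014343  -81.59107771] y [-34.37638538 -27.60583248 -22.854917  ] z 0.07259565343482344
```

Pointer y is about 38 mm and the grip about -31 mm in the pack frame; I'll refine both later. Next is shutting the cover: fingers closed, jaw line turned along the hinge, going behind the cover from above.

Request:
{"api": "jog_arm", "payload": {
  "steps": [
    {"dx":0,"dy":0,"dz":0.5,"twist":-1},
    {"dx":0,"dy":0.3,"dz":0.9,"twist":-2},
    {"dx":0,"dy":1.0,"dz":0.9,"twist":-3},
    {"dx":-0.1,"dy":1.9,"dz":0.9,"twist":-4},
    {"dx":-0.1,"dy":2.8,"dz":0.9,"twist":-5}
  ],
  "gripper": 255,
  "newtons": 30
}}

```text
t: 36.9
tool_pos: [0.6054, 0.1653, 0.2579]
tool_rot: [1.629, 2.679, -0.001]
contact_force: [-1.0, 0.1, 0.1]
opening: 0.0
```

Request:
{"api": "jog_arm", "payload": {
  "steps": [
    {"dx":0,"dy":0.3,"dz":0,"twist":-1},
    {"dx":0,"dy":0.3,"dz":0,"twist":-2},
    {"dx":0,"dy":0.3,"dz":0,"twist":-3},
    {"dx":0,"dy":0.3,"dz":0,"twist":-4},
    {"dx":0,"dy":0.3,"dz":0,"twist":-4}
  ]
}}

```text
t: 37.52
tool_pos: [0.6045, 0.1833, 0.2572]
tool_rot: [2.446, 1.964, -0.006]
contact_force: [-0.4, -0.8, 0.2]
opening: 0.0003
```

Run:
```python
from h import *
o,M=st(); im=shot('wrist','w36');shot('side','s36'); print(pk(o['tool_pos']),np.degrees(np.arctan2(M[1,1],M[0,1])))
```

```text
t 37.525 pos [0.6045 0.1833 0.2572] z [ 0.    -0.006 -1.   ] jaw(y) [ 0.976 -0.216  0.002] F [-0.43 -0.75  0.17] T [-0.05  0.08 -0.02] op 0.0003 q [ 0.18  0.06  1.57 -0.01  1.52  0.4 ]
[ -7.5 174.2] -12.469070985847024
```

View pics/s36.png

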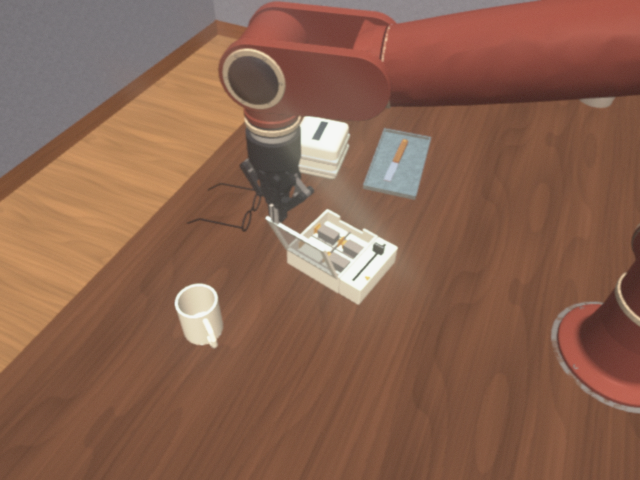

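Request:
{"api": "jog_arm", "payload": {
  "steps": [
    {"dx":0,"dy":0,"dz":-0.6,"twist":0},
    {"dx":0,"dy":0,"dz":-1.2,"twist":0},
    {"dx":0,"dy":0,"dz":-1.53,"twist":0},
    {"dx":0,"dy":0,"dz":-1.53,"twist":0}
  ]
}}

```text
t: 38.12
tool_pos: [0.6036, 0.183, 0.1637]
tool_rot: [2.445, 1.966, -0.01]
contact_force: [0.4, 0.2, 1.1]
opening: -0.0002
```

Run:
```python
from h import *
o,M=st(); im=shot('wrist','w37'); print(pk(o['tool_pos']),np.degrees(np.arctan2(M[1,1],M[0,1])))
```

```text
t 38.125 pos [0.6036 0.183  0.1637] z [-0.003 -0.007 -1.   ] jaw(y) [ 0.977 -0.215 -0.001] F [0.43 0.23 1.11] T [ 0.    0.01 -0.02] op -0.0002 q [ 0.18  0.12  1.66 -0.01  1.37  0.4 ]
[ -8.3 173.7] -12.399489837629728
```

View pics/w37.png

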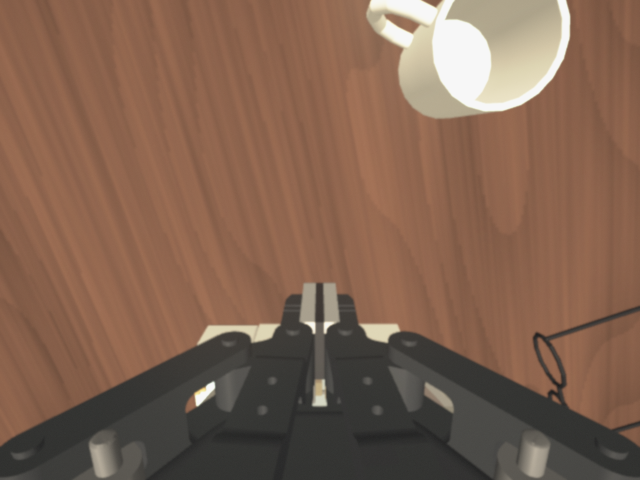

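Request:
{"api": "jog_arm", "payload": {
  "steps": [
    {"dx":-0.08,"dy":-0.4,"dz":0,"twist":0},
    {"dx":-0.17,"dy":-0.8,"dz":0,"twist":0},
    {"dx":-0.25,"dy":-1.15,"dz":0,"twist":0},
    {"dx":-0.32,"dy":-1.45,"dz":0,"twist":0},
    {"dx":-0.38,"dy":-1.74,"dz":0,"twist":0}
  ]
}}

```text
t: 38.8
tool_pos: [0.5819, 0.0776, 0.1662]
tool_rot: [2.444, 1.964, -0.004]
contact_force: [0.9, 1.1, -0.2]
opening: 0.0
```

Run:
```python
from h import *
o,M=st(); s=shot('side'); print(pk(o['tool_pos']),np.degrees(np.arctan2(M[1,1],M[0,1])))
cv2.imwrite('pics/s38.png',cv2.resize(cv2.cvtColor(s['frame'],cv2.COLOR_RGB2BGR)[110:320,230:450],None,fx=2.7,fy=2.7))
```

```text
t 38.8 pos [0.5819 0.0776 0.1662] z [ 0.001 -0.006 -1.   ] jaw(y) [ 0.977 -0.215  0.003] F [ 0.9   1.14 -0.2 ] T [ 0.22 -0.1   0.08] op 0.0 q [ 0.01  0.01  1.77 -0.01  1.36  0.23]
[-7.  66.1] -12.425945296437442
```

View pics/s38.png

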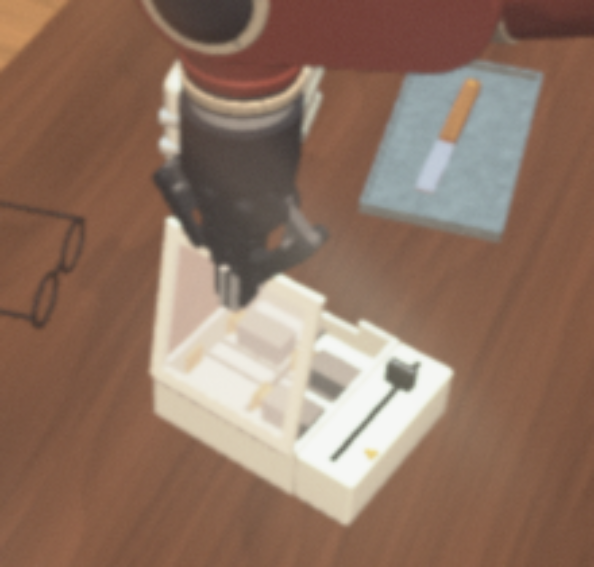

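Request:
{"api": "jog_arm", "payload": {
  "steps": [
    {"dx":-0.075,"dy":-0.34,"dz":-0.12,"twist":0},
    {"dx":-0.15,"dy":-0.68,"dz":-0.28,"twist":0},
    {"dx":-0.21,"dy":-0.99,"dz":-0.5,"twist":0},
    {"dx":-0.27,"dy":-1.24,"dz":-0.79,"twist":0},
    {"dx":-0.27,"dy":-1.24,"dz":-0.79,"twist":0}
  ]
}}

```text
t: 39.48
tool_pos: [0.5632, 0.0006, 0.1153]
tool_rot: [2.45, 1.963, -0.014]
contact_force: [0.3, 0.1, -0.1]
opening: 0.0003
```

Run:
```python
from h import *
o,M=st(); s=shot('side'); print(pk(o['tool_pos']),np.degrees(np.arctan2(M[1,1],M[0,1])))
cv2.imwrite('pics/s39.png',cv2.resize(cv2.cvtColor(s['frame'],cv2.COLOR_RGB2BGR)[110:320,230:450],None,fx=2.7,fy=2.7))
```

```text
t 39.475 pos [0.5632 0.0006 0.1153] z [-0.005 -0.007 -1.   ] jaw(y) [ 0.976 -0.218 -0.003] F [ 0.3   0.08 -0.09] T [ 0.01 -0.   -0.05] op 0.0003 q [-0.13  0.01  1.86 -0.01  1.28  0.1 ]
[ -9.  -13.1] -12.593593497169667
```

View pics/s39.png

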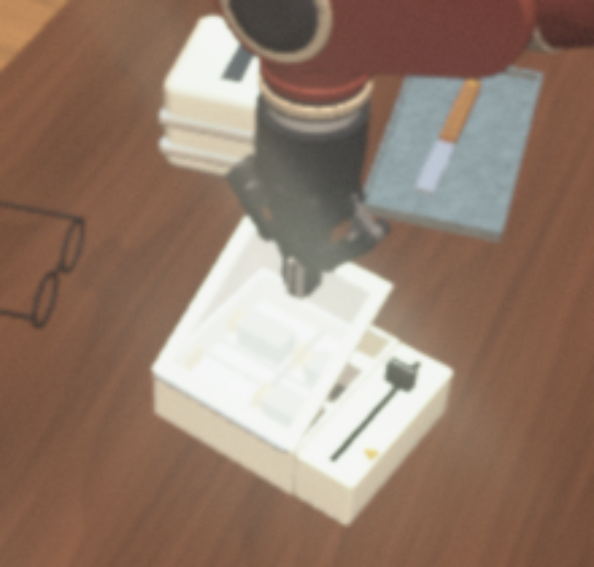

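Request:
{"api": "jog_arm", "payload": {
  "steps": [
    {"dx":-0.03,"dy":-0.15,"dz":-0.27,"twist":0},
    {"dx":-0.06,"dy":-0.28,"dz":-0.6,"twist":0},
    {"dx":-0.07,"dy":-0.33,"dz":-0.85,"twist":0},
    {"dx":-0.07,"dy":-0.33,"dz":-1.0,"twist":0},
    {"dx":-0.07,"dy":-0.33,"dz":-1.0,"twist":0}
  ]
}}

```text
t: 40.15
tool_pos: [0.5596, -0.0186, 0.0559]
tool_rot: [2.449, 1.963, -0.012]
contact_force: [0.0, -0.2, -0.1]
opening: -0.0002
```

Request:
{"api": "jog_arm", "payload": {
  "steps": [
    {"dx":0,"dy":0,"dz":-0.08,"twist":0},
    {"dx":0,"dy":0,"dz":-0.08,"twist":0}
  ]
}}

```text
t: 40.4
tool_pos: [0.5604, -0.0186, 0.0547]
tool_rot: [2.448, 1.964, -0.013]
contact_force: [-10.2, 1.1, 20.6]
opening: -0.0002
```

Run:
```python
from h import *
o,M=st(); s=shot('side'); print(pk(o['tool_pos']),np.degrees(np.arctan2(M[1,1],M[0,1])))
cv2.imwrite('pics/s40.png',cv2.resize(cv2.cvtColor(s['frame'],cv2.COLOR_RGB2BGR)[110:320,230:450],None,fx=2.7,fy=2.7))
```

```text
t 40.4 pos [ 0.5604 -0.0186  0.0547] z [-0.005 -0.008 -1.   ] jaw(y) [ 0.976 -0.217 -0.003] F [-10.22   1.11  20.6 ] T [0.16 1.75 0.04] op -0.0002 q [-0.16  0.08  1.9  -0.01  1.17  0.06]
[ -7.6 -32.5] -12.518414454027365
```

View pics/s40.png

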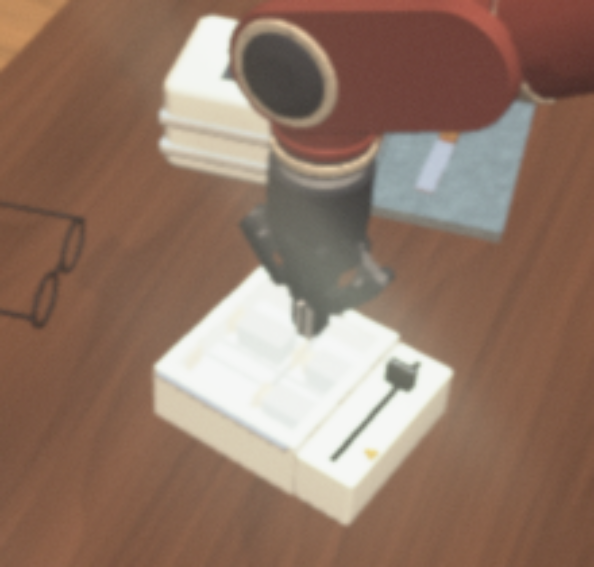

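The cover is shut; it pressed down at 20 N with the tip at 54.7 mm, the cover's top height. Next, up and over to the dimmer.

Request:
{"api": "jog_arm", "payload": {
  "steps": [
    {"dx":0,"dy":0,"dz":0.8,"twist":0},
    {"dx":-0.3,"dy":-0.1,"dz":1.6,"twist":0},
    {"dx":-0.9,"dy":-0.5,"dz":1.9,"twist":0},
    {"dx":-1.46,"dy":-0.7,"dz":1.9,"twist":0},
    {"dx":-1.46,"dy":-0.7,"dz":1.9,"twist":0}
  ]
}}

```text
t: 41.08
tool_pos: [0.4714, -0.0609, 0.1684]
tool_rot: [2.449, 1.962, -0.013]
contact_force: [0.7, 0.6, 0.0]
opening: -0.0003
```

Run:
```python
from dim import *
o,M=st(); im=shot('wrist','w41'); dim(im); print(pk(o['tool_pos']))
```

```text
t 41.075 pos [ 0.4714 -0.0609  0.1684] z [-0.004 -0.008 -1.   ] jaw(y) [ 0.976 -0.218 -0.003] F [0.69 0.59 0.04] T [-0.03  0.02  0.02] op -0.0003 q [-0.28 -0.27  2.02 -0.01  1.4  -0.06]
marker n 134 x -114.1 -105.4 y 33.8 42.6 mid 38.2 mean 38.191791044776124
grip n 672 x [-102.38926503  -79.6931526 ] y [-37.75547461 -31.92955081 -26.32622179] z 0.0727843869930287
[-85.5 -92.7]
```

View pics/w41.png

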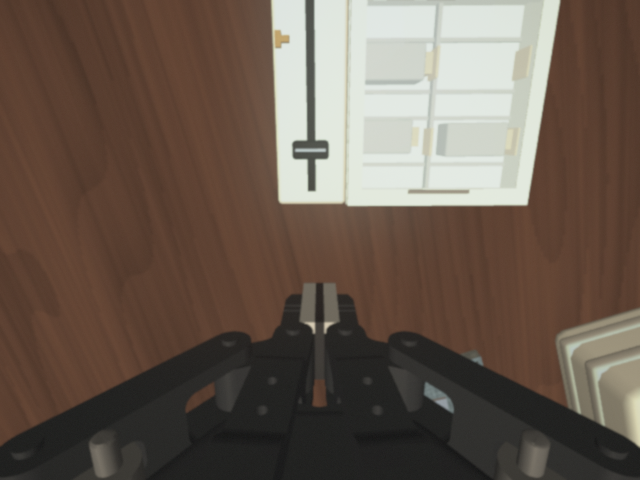

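Cover flat on the rim. Grip y is about -32 mm and the pointer 38.2 mm, so it has to travel about 70 mm. I'll go down behind the grip with closed fingers.

Request:
{"api": "jog_arm", "payload": {
  "steps": [
    {"dx":0,"dy":0.2,"dz":-0.6,"twist":0},
    {"dx":0,"dy":0.43,"dz":-1.2,"twist":0},
    {"dx":0,"dy":0.43,"dz":-1.8,"twist":0},
    {"dx":0,"dy":0.43,"dz":-1.8,"twist":0}
  ]
}}

```text
t: 41.62
tool_pos: [0.4701, -0.0336, 0.0571]
tool_rot: [-2.448, -1.965, 0.019]
contact_force: [0.1, -0.1, -0.5]
opening: 0.0
```

Run:
```python
from dim import *
o,M=st(); im=shot('wrist','w42'); dim(im); print(pk(o['tool_pos']))
```

```text
t 41.625 pos [ 0.4701 -0.0336  0.0571] z [-0.011 -0.006 -1.   ] jaw(y) [ 0.976 -0.217 -0.01 ] F [ 0.12 -0.06 -0.46] T [0.01 0.01 0.01] op 0.0 q [-0.22 -0.13  2.1  -0.01  1.18 -0.  ]
marker n 452 x -114.7 -105.6 y 33.7 43.2 mid 38.45 mean 38.46615044247787
grip n 3779 x [-104.95271143  -79.63621386] y [-59.8482339  -36.28090642 -25.84762738] z 0.07329470103446681
[-92.6 -66.4]
```

View pics/w42.png

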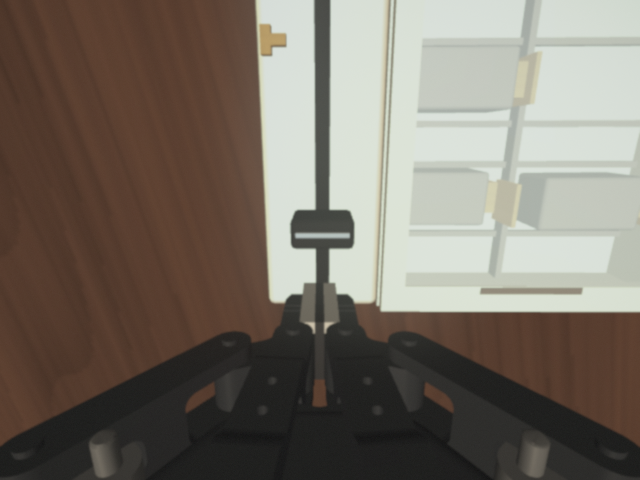

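Request:
{"api": "jog_arm", "payload": {
  "steps": [
    {"dx":0.06,"dy":0.28,"dz":0,"twist":0},
    {"dx":0.12,"dy":0.55,"dz":0,"twist":0},
    {"dx":0.18,"dy":0.83,"dz":0,"twist":0},
    {"dx":0.24,"dy":1.1,"dz":0,"twist":0},
    {"dx":0.28,"dy":1.27,"dz":0,"twist":0}
  ]
}}

```text
t: 42.3
tool_pos: [0.4889, 0.0432, 0.0597]
tool_rot: [2.449, 1.967, -0.015]
contact_force: [0.0, -2.0, 1.7]
opening: 0.0004
```

Run:
```python
from dim import *
o,M=st(); im=shot('wrist','w43'); dim(im); print(pk(o['tool_pos']))
```

```text
t 42.3 pos [0.4889 0.0432 0.0597] z [-0.007 -0.007 -1.   ] jaw(y) [ 0.976 -0.216 -0.005] F [ 0.02 -1.96  1.71] T [-0.27 -0.   -0.05] op 0.0004 q [-0.06 -0.09  2.06 -0.01  1.18  0.16]
marker n 309 x -114.9 -105.4 y 32.0 42.2 mid 37.1 mean 37.123300970873785
grip n 3491 x [-103.07168457  -77.95450968] y [19.21189436 24.92625198 35.60428159] z 0.07344414336549088
[-90.6  12.8]
```

View pics/w43.png

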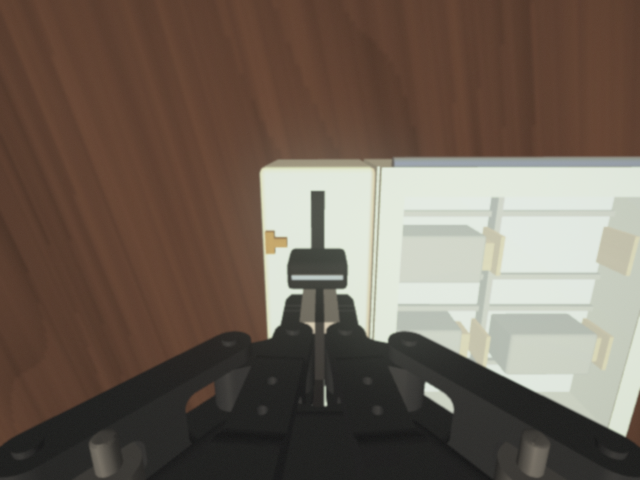

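Run:
```python
from dim import *
im=shot('wrist'); 
f=im['frame']
print([ (r,int(f[r,300].sum())) for r in range(245,296,2)])
for r in (250,260,277,287): print(r,pk(ray(im,318,r,.0725)))
print(pk(ray(im,276,242,.0505)))
```

```text
[(245, 679), (247, 594), (249, 247), (251, 197), (253, 194), (255, 193), (257, 188), (259, 188), (261, 192), (263, 194), (265, 202), (267, 208), (269, 204), (271, 201), (273, 263), (275, 520), (277, 591), (279, 419), (281, 196), (283, 194), (285, 192), (287, 294), (289, 650), (291, 675), (293, 588), (295, 236)]
250 [-91.1  41.2]
260 [-91.2  37.2]
277 [-91.2  30.1]
287 [-91.2  25.9]
[-110.    37.9]
```

Request:
{"api": "jog_arm", "payload": {
  "steps": [
    {"dx":0.01,"dy":0.05,"dz":0,"twist":0},
    {"dx":0.02,"dy":0.09,"dz":0,"twist":0},
    {"dx":0.02,"dy":0.09,"dz":0,"twist":0}
  ]
}}

```text
t: 42.78
tool_pos: [0.4895, 0.0487, 0.059]
tool_rot: [-2.449, -1.967, 0.015]
contact_force: [1.0, -0.3, -0.2]
opening: 0.0001
```

Run:
```python
from dim import *
o,M=st();print(pk(o['tool_pos']))
im=shot('wrist','w44'); dim(im)
f=im['frame'].astype(int)
print([ (r,int(f[r,300].sum())) for r in range(225,296,2)])
s=shot('side');
cv2.imwrite('pics/s44.png',cv2.resize(cv2.cvtColor(s['frame'],cv2.COLOR_RGB2BGR)[200:310,270:410],None,fx=5,fy=5,interpolation=cv2.INTER_CUBIC))
```

```text
t 42.775 pos [0.4895 0.0487 0.059 ] z [-0.008 -0.005 -1.   ] jaw(y) [ 0.976 -0.216 -0.007] F [ 0.98 -0.34 -0.17] T [-0.    0.05  0.03] op 0.0001 q [-0.05 -0.09  2.05 -0.01  1.18  0.17]
[-91.2  18.2]
marker n 303 x -114.9 -105.3 y 32.0 41.9 mid 36.95 mean 37.02970297029703
grip n 3518 x [-103.62667442  -78.57754852] y [24.69615989 30.43894303 41.11443553] z 0.0734279001645068
[(225, 681), (227, 681), (229, 681), (231, 681), (233, 680), (235, 682), (237, 682), (239, 680), (241, 679), (243, 681), (245, 681), (247, 667), (249, 364), (251, 202), (253, 194), (255, 200), (257, 198), (259, 198), (261, 194), (263, 204), (265, 205), (267, 209), (269, 213), (271, 206), (273, 209), (275, 396), (277, 588), (279, 542), (281, 270), (283, 200), (285, 193), (287, 197), (289, 507), (291, 674), (293, 592), (295, 235)]
```

View pics/s44.png

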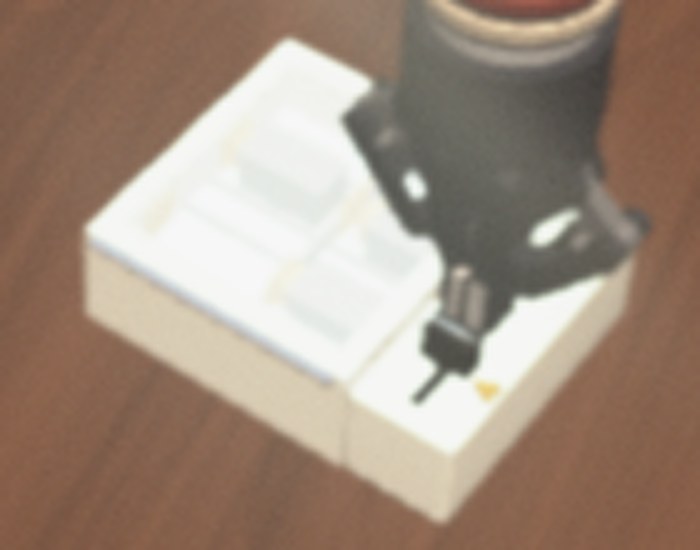

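View pics/w44.png

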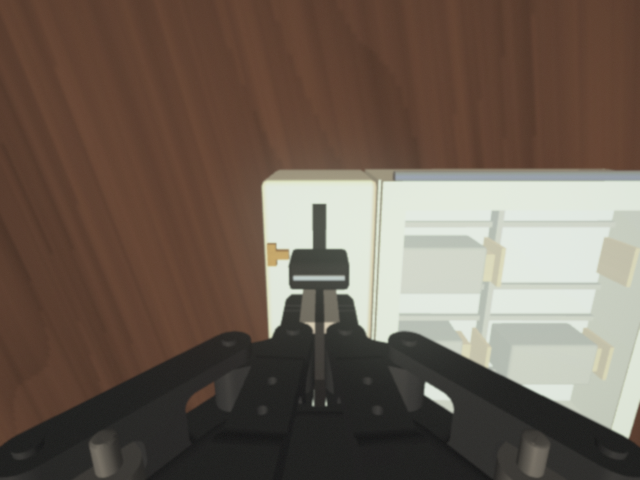

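Now close. I back off and measure from above.

Request:
{"api": "jog_arm", "payload": {
  "steps": [
    {"dx":-0.06,"dy":-0.28,"dz":0,"twist":0},
    {"dx":-0.15,"dy":-0.7,"dz":0.6,"twist":0},
    {"dx":-0.2,"dy":-1.0,"dz":1.3,"twist":0},
    {"dx":-0.2,"dy":-1.0,"dz":1.6,"twist":0},
    {"dx":-0.2,"dy":-1.0,"dz":1.6,"twist":0}
  ]
}}

```text
t: 43.5
tool_pos: [0.4784, -0.0116, 0.1563]
tool_rot: [2.449, 1.966, -0.012]
contact_force: [-0.8, -0.1, -0.2]
opening: -0.0004
```

Run:
```python
from dim import *
o,M=st();print(pk(o['tool_pos']))
im=shot('wrist','w45'); dim(im)
print(pk(np.array(im['extrinsics'])[:3,3]))
b=cv2.cvtColor(im['frame'],cv2.COLOR_RGB2BGR)[90:290,230:390]; cv2.imwrite('pics/w45c.png',cv2.resize(b,None,fx=3,fy=3,interpolation=cv2.INTER_CUBIC))
```

```text
t 43.5 pos [ 0.4784 -0.0116  0.1563] z [-0.005 -0.006 -1.   ] jaw(y) [ 0.976 -0.216 -0.004] F [-0.77 -0.1  -0.25] T [0.02 0.08 0.01] op -0.0004 q [-0.18 -0.25  2.02 -0.01  1.37  0.04]
[-89.2 -43.1]
marker n 121 x -114.4 -105.2 y 33.7 42.5 mid 38.1 mean 38.085950413223145
grip n 804 x [-102.13016193  -79.67155992] y [28.95744733 34.69471381 40.4905726 ] z 0.07274088545046743
[-88.8  26.8]
```

View pics/w45c.png

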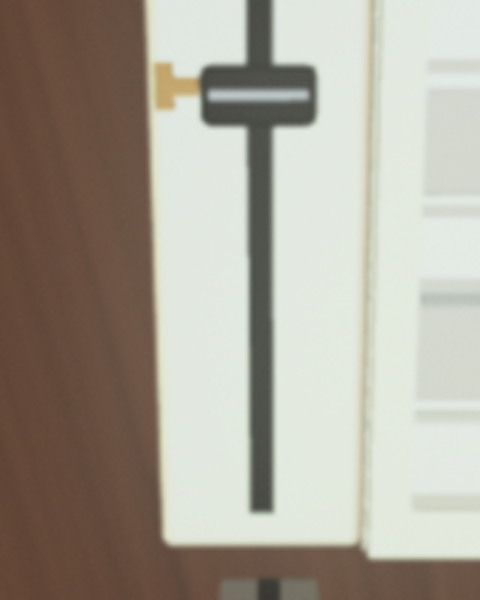

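Grip 34.7 mm against pointer 38.1 mm, so it needs about 3.4 mm more.

Request:
{"api": "jog_arm", "payload": {
  "steps": [
    {"dx":0.05,"dy":0.3,"dz":-0.6,"twist":0},
    {"dx":0.13,"dy":0.75,"dz":-1.2,"twist":0},
    {"dx":0.13,"dy":0.75,"dz":-1.62,"twist":0},
    {"dx":0.13,"dy":0.75,"dz":-1.62,"twist":0}
  ]
}}

```text
t: 44.05
tool_pos: [0.482, 0.0348, 0.0534]
tool_rot: [-2.443, -1.965, 0.024]
contact_force: [0.2, 0.2, 0.5]
opening: 0.0002
```

Run:
```python
from dim import *
o,M=st();p=pk(o['tool_pos']);print(p, (21.6-p[1])*EY/60)
```

```text
t 44.05 pos [0.482  0.0348 0.0534] z [-0.016 -0.004 -1.   ] jaw(y) [ 0.977 -0.214 -0.015] F [0.22 0.22 0.46] T [ 0.02 -0.02 -0.  ] op 0.0002 q [-0.08 -0.09  2.07 -0.01  1.18  0.14]
[-95.5   3.1] [0.06564417 0.3012725 ]
```

Request:
{"api": "jog_arm", "payload": {
  "steps": [
    {"dx":0.07,"dy":0.05,"dz":0.08,"twist":0},
    {"dx":0.09,"dy":0.12,"dz":0.08,"twist":0},
    {"dx":0.11,"dy":0.2,"dz":0.08,"twist":0},
    {"dx":0.13,"dy":0.28,"dz":0.08,"twist":0},
    {"dx":0.13,"dy":0.28,"dz":0.08,"twist":0}
  ]
}}

```text
t: 44.68
tool_pos: [0.4901, 0.0519, 0.0585]
tool_rot: [-2.443, -1.965, 0.023]
contact_force: [0.1, 0.2, -0.1]
opening: -0.0002
```

Run:
```python
from dim import *
o,M=st();p=pk(o['tool_pos']);print(p, (21.6-p[1])*EY/60)
```

```text
t 44.675 pos [0.4901 0.0519 0.0585] z [-0.015 -0.004 -1.   ] jaw(y) [ 0.977 -0.214 -0.014] F [ 0.13  0.22 -0.1 ] T [-0.03  0.03 -0.01] op -0.0002 q [-0.04 -0.08  2.05 -0.01  1.19  0.18]
[-91.3  21.5] [0.00035483 0.0016285 ]
```

Request:
{"api": "jog_arm", "payload": {
  "steps": [
    {"dx":-0.06,"dy":-0.28,"dz":0,"twist":0},
    {"dx":-0.15,"dy":-0.7,"dz":0.6,"twist":0},
    {"dx":-0.2,"dy":-1.0,"dz":1.3,"twist":0},
    {"dx":-0.2,"dy":-1.0,"dz":1.6,"twist":0},
    {"dx":-0.2,"dy":-1.0,"dz":1.6,"twist":0}
  ]
}}

```text
t: 45.3
tool_pos: [0.4788, -0.0084, 0.1556]
tool_rot: [-2.445, -1.966, 0.02]
contact_force: [-0.0, -0.1, -0.0]
opening: 0.0001
```

Run:
```python
from dim import *
o,M=st();print(pk(o['tool_pos']))
im=shot('wrist','w46'); dim(im)
print(pk(np.array(im['extrinsics'])[:3,3]))
b=cv2.cvtColor(im['frame'],cv2.COLOR_RGB2BGR)[90:290,230:390]; cv2.imwrite('pics/w46c.png',cv2.resize(b,None,fx=3,fy=3,interpolation=cv2.INTER_CUBIC))
```

```text
t 45.3 pos [ 0.4788 -0.0084  0.1556] z [-0.013 -0.005 -1.   ] jaw(y) [ 0.977 -0.215 -0.011] F [-0.01 -0.11 -0.01] T [0.02 0.04 0.04] op 0.0001 q [-0.17 -0.24  2.01 -0.01  1.38  0.05]
[-89.5 -39.8]
marker n 120 x -114.4 -105.2 y 33.6 41.8 mid 37.7 mean 37.90833333333333
grip n 803 x [-102.37826041  -79.60466953] y [32.71395486 38.44139074 44.2388748 ] z 0.07271345183133024
[-88.1  30.2]
```

View pics/w46c.png

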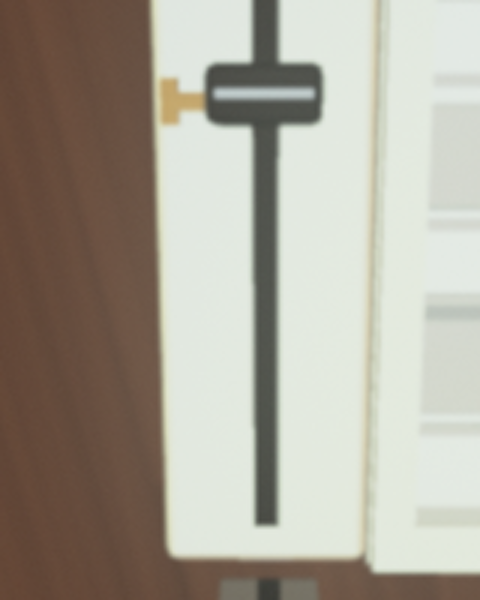

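Grip 38.4 mm against pointer 37.8 mm, which agrees within the measurement. I clear away and do the final look.

Request:
{"api": "jog_arm", "payload": {
  "steps": [
    {"dx":-0.4,"dy":0.2,"dz":0.8,"twist":0},
    {"dx":-0.8,"dy":0.9,"dz":1.2,"twist":0},
    {"dx":-0.9,"dy":1.8,"dz":1.4,"twist":0},
    {"dx":-0.9,"dy":2.8,"dz":1.5,"twist":0},
    {"dx":-0.9,"dy":3.8,"dz":1.5,"twist":0}
  ]
}}

```text
t: 45.98
tool_pos: [0.4228, 0.2222, 0.2423]
tool_rot: [-2.441, -1.966, 0.026]
contact_force: [0.9, 0.0, -0.1]
opening: 0.0002
```

Request:
{"api": "jog_arm", "payload": {
  "steps": [
    {"dx":-0.3,"dy":0.8,"dz":0,"twist":0},
    {"dx":-0.6,"dy":1.6,"dz":0,"twist":0},
    {"dx":-0.6,"dy":2.0,"dz":0,"twist":0},
    {"dx":-0.6,"dy":2.0,"dz":0,"twist":0}
  ]
}}

```text
t: 46.48
tool_pos: [0.3851, 0.3432, 0.2393]
tool_rot: [-2.437, -1.97, 0.034]
contact_force: [0.1, -0.1, -0.1]
opening: -0.0001
```

Run:
```python
from dim import *
o,M=st()
t=shot('top','tf'); s=shot('side','sf'); dim(s); dim(t)
P=pts(t); Q=pts(s)
for im,X,n in ((t,P,'top'),(s,Q,'side')):
    L=np.stack([(X[...,0]-O[0])*EX[0]+(X[...,1]-O[1])*EX[1],(X[...,0]-O[0])*EY[0]+(X[...,1]-O[1])*EY[1]],-1)
    r=(abs(L[...,0])<.06)&(L[...,1]<-.058)&(L[...,1]>-.068)&(X[...,2]>.02); print(n,'free edge z',np.percentile(X[r][:,2],[10,50,90]))
b=cv2.cvtColor(t['frame'],cv2.COLOR_RGB2BGR)[120:320,190:540]; cv2.imwrite('pics/tfc.png',cv2.resize(b,None,fx=2.2,fy=2.2))
b=cv2.imread('pics/top0.png'); a=cv2.imread('pics/tf.png')
for nm,(x0,x1,y0,y1) in dict(cup=(210,260,170,220),glasses=(312,380,120,188),tissues=(410,476,162,228)).items():
    print(nm,cv2.absdiff(a,b)[y0:y1,x0:x1].max(2).mean().round(2),(cv2.absdiff(a,b)[y0:y1,x0:x1].max(2)>40).sum())
```

```text
t 46.475 pos [0.3851 0.3432 0.2393] z [-0.022 -0.007 -1.   ] jaw(y) [ 0.978 -0.21  -0.019] F [ 0.1  -0.08 -0.05] T [-0.06 -0.01 -0.04] op -0.0001 q [ 0.58 -0.2   1.84  0.01  1.52  0.79]
marker n 5 x -115.0 -109.4 y 36.3 39.4 mid 37.849999999999994 mean 37.919999999999995
grip n 40 x [-101.66618865  -78.67359412] y [33.7589642  38.92093035 44.58135226] z 0.07127018835166465
top free edge z [0.05217449 0.05518661 0.05816581]
side free edge z [0.05433044 0.05624403 0.0577724 ]
cup 2.36 0
glasses 2.76 0
tissues 1.63 0
```

View pics/tfc.png

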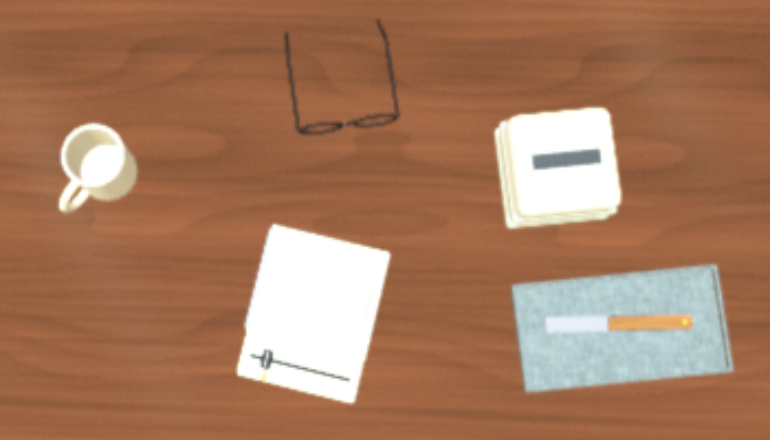

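View pics/sf.png

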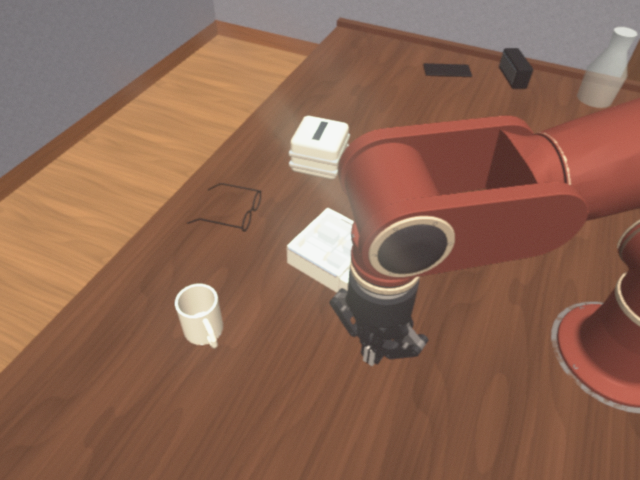

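The top view shows everything in place: cover flat with its free edge at 55 mm, opener in the tray, and the mug, glasses and tissues unchanged. I'm handing the job in.

Run:
```python
from h import *
print(ctrl.finish_job())
```

```text
the job is handed in; nothing more can be done
None
```

The job is done and handed in at about 46 s of the 210 s allowed; no verdict was reported.

- **Cover opened:** I pried the cover up with the opener's blade and swung it back to its stop, where the force rose to 17 N. The opener then went back into the tray.
- **Batteries:** Three were on the nightstand. They are in bay0, bay2 and bay1, with noses towards the contact plates.
- **Cover shut:** I pushed it down until it met firm resistance at its shut height.
- **Dimmer:** I slid it last, in two pushes.

**Last checks:**
- **Cover:** the free edge reads 55–56 mm, so it is flat on the rim.
- **Dimmer:** the close-up wrist view puts the grip at y = 38.4 mm and the pointer at 37.8 mm. The top view gives 38.9 and 37.9 mm, so the grip may be 0.6–1 mm past the pointer. In the last side view the arm hid the dimmer.
- **Surroundings:** the opener lies inside the tray rim, and the mug, spectacles and tissue box look unchanged from the first picture.

No grip slip or knocked object was seen. Three early move calls were refused for missing fields; I resent them and nothing was affected.

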